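# Make up a prize: trophy on its tiers, plaque leaned behind

## Robot

A 7-joint arm with a two-finger parallel gripper is mounted at the origin on the work surface. World frame = base frame: x ahead of the robot, y to its left, z up, the work surface at z = 0. Lengths are in m, angles in rad, forces in N, time in s.
With the tool pointing down it reaches from about 0.35 to 0.9 m from the base axis. Payload 7.2 kg.
Tool frame: the origin (TCP) lies midway between the tips of the shut fingers; the grasp point (between the pads) lies 19 mm behind it (env.tcp_to_grasp is the distance from the TCP to the grasp point, in m); y points along the fingers, z is the direction in which the jaws open and shut, and the axes are right-handed (so a half turn about y gives the same grasp; the last joint's range is limited). The gripper opens to 88 mm and grips with 3 to 60 N. Pads are 20 mm wide; open, the fingers measure 115 mm over their backs; the gripper's body (75 mm by 178 mm) begins 61 mm behind the grasp point.
Start: joints at [1.075, 0.411, -0.013, 1.596, 0.006, 1.134, -0.082], TCP at [0.259, -0.569, 0.223] pointing down, gripper open.
Joint ranges: [-2.95, 2.95], [-0.29, 1.99], [-1.47, 1.44], [0.14, 2.54], [-1.03, 4.17], [0.13, 1.85], [-2.86, 2.86]. Speed limits (rad/s): [2.39, 2.39, 3.01, 3.01, 3.14, 3.14, 3.14].

## Interface

Orientations are given as a unit quaternion [w, x, y, z].
In Python, from bench import env, optics, order gives the robot as it stands.
- The arm moves only by the tool carry_out, never from a script. Its arguments are lists of equal length, an entry for each row: "xyz": the shift along the tool's x, y, z in cm, a list of three; "spin": the turn about the tool's y in degrees. In form: {"xyz": [[tx, ty, tz], ...], "spin": [spin, ...]}. A call has 1 to 5 rows; each row shifts and turns the commanded pose from where the row before left it, along the tool's axes as they then stand; what a row does not reach is not made up. A row lasts 1/12 s, in which the tool goes at most 41.7 mm and 7.16 degrees, less where a joint would pass 70% of its speed; a pose out of reach is approached as far as the arm can. A call is refused whole if a number of a shift passes 4.17 or a number of a turn 7.16, either way. A call with a gripper value outside its range is refused whole. "fingers" is the closure, from 0 (fully open) to 1 (shut), set as the call begins (left out, the last holds). The fingers move at their own pace and stop on an object; "newtons" is the grip in N (left out, the last holds). Time passes only in rows, so rows that do not move let the fingers close. It gives the time, the measured TCP pose, the force and the opening at its end, in the units of the state.
- env.get_obs(): the state, without advancing time (a new reading comes with each control period).
- optics.capture(name): name is "scene" or "side" or "wrist"; returns the picture (480x640x3 uint8, red, green, blue); there is no depth.
- optics.camera_info(name): a dict with "vfov" (degrees; the focal length in pixels is half the picture's height over the tangent of half this angle, whatever the lens; pixels are square), "cx", "cy" (the principal point, pixels), "D" ([k1, k2, p1, p2, k3] as OpenCV has them; the pictures are not rectified), "origin" and "rotation" of the camera in the world; the wrist camera has in their place "mount" (4x4, takes a point from camera to tool coordinates, whose origin is the TCP and whose axes are the tool frame's). Camera axes: x right, y down, z forward; pixel columns grow to the right and rows downward; lengths in m; the calibration is good to about 2 mm. A picture is of the moment at which its call begins: read the wrist's pose just before it. camera_info takes no time and is no camera call.
- order.close_job(): hands the job in, once; it reports no verdict.
The state is a dict: "clock": time; "q": joint angles; "dq": joint speeds; "effort": joint torques, N m; "position": TCP position; "eef_rot": TCP orientation; "force": force on the tool from outside, world axes, zero at the start; "ft_torque": the same for the moment, N m; "gripper_width": opening from 0.0 (shut) to 1.0 (fully open).
Only numpy, scipy, OpenCV 4.12 (cv2) and the standard library are available. Lean on these libraries where they do the work, as an engineer would, in place of code of your own. Each camera call takes 0.05 s, during which the arm holds its last target.

## Task

Make up the prize on the bench: build the trophy in the middle of the cork mat from the bottom up - wide stone base, smaller stone plinth, brass riser, then the two-handled cup, each centred on the one below and the stone tiers square with the mat. Last of all, take the wooden plaque from its rack and lean it, foot out on the bench, against the side of the low wooden wall that faces the robot, tilted back a little and within the wall's length. Set every part down rather than dropping it, and leave the tape roll and the small carton where they are.

Things in the scene. Friction and masses are not known exactly. Their poses are not given: they have to be found in the camera images.
- base: Trophy base: black stone slab, 64 x 64 mm, 30 mm high (the top 4 mm stepped in to 58 x 58 mm), about 0.3 kg. Grip it by its flat sides. Origin at the centre of its underside, z up, x and y square to its sides.
- plinth: Trophy plinth: smaller black stone block, 48 x 48 mm, 28 mm high, about 0.17 kg. Origin at the centre of its underside, z up, x and y square to its sides.
- riser: Riser: plain round brass drum, 42 mm across, 34 mm high, standing on end. Origin at the centre of its underside, z up.
- cup: Brass cup, 90 mm high: round foot 38 mm across, thin stem, hollow bowl 54 mm across with straight upright sides from 50 to 90 mm above the foot. Two thin ear handles at its +y and -y sides reach 45 mm from the axis, between 54 and 87 mm up: grip the bowl across x, on its straight sides (e.g. 70 mm up). Origin at the centre of the foot's underside, z up.
- plaque: Dark wooden award plaque with a brass plate on its front (-x) face: 10 mm thick (x), 100 mm wide (y), 130 mm tall (z), about 0.11 kg. Starts standing upright in the rack's slot, its underside 8 mm above the bench; the rack hides its lowest 40 mm. Pinch it across its thickness near the top edge and lift it straight up. Origin at the centre of its lower edge face.
- pad: Target for the trophy: square cork mat fixed on the bench, 90 x 90 mm, 4 mm thick. Origin at the centre of its underside, x and y square to its sides; its top is 4 mm above the origin.
- backstop: Target for the plaque: low upright wall of pale wood, fixed, 180 mm long (y), 75 mm high, 20 mm thick, with a foot 10 mm high and 40 mm deep on its far (+x) side only. Origin at bench level in the middle of the wall's face that faces the robot (its -x face); x points into the wall, y along it. With its foot 15 to 30 mm out from this face a plaque leans stably on the wall's upper edge, tilted back 11 to 22 degrees; its top then stands about 50 mm above the wall.
- rack: Fixed grey plastic rack that holds the plaque at the start: 54 x 110 mm, 48 mm high, with a slot along y, 14 mm wide and 40 mm deep. Origin at the centre of its underside; x across the slot.
- tape: Bystander: loose roll of clear tape lying flat, 68 mm across, 22 mm high. Origin at the centre of its underside. Leave alone.
- carton: Bystander: small loose cardboard carton, 90 (x) x 70 (y) x 55 mm high. Origin at the centre of its underside. Leave alone.
Mind the look-alikes: they are no part of the job. Several things have the shape of the plaque; the one meant has the colours described above.

How it is judged:
By the outcome, as a careful person would: the job done as asked, in the order asked, and still so for the second after the job is handed in, with the robot touching nothing.
It also fails if it takes over 144 s, if anything falls off the work surface, if the arm or the gripper's body presses on something with over 40 N, if the wrist force passes 120 N, or if a joint passes its speed limit or range.

## Working session

There is one attempt and no reset: what is moved stays moved. The work goes in short steps, Python scripts to look and compute and a tool call to move; the robot and the scene stay as the last step left them, time stands still between calls to the robot, and variables do not carry over. Pictures are saved under pics/ and viewed, and the job is handed in when it is done.

Besides the shell and the picture viewer there is one more tool, called by a JSON object that holds its "name" and its "arguments". carry_out: Moves the arm, as the interface text tells. Its arguments: {"type":"object","properties":{"xyz":{"type":"array","items":{"type":"array","items":{"type":"number"}}},"spin":{"type":"array","items":{"type":"number"}},"fingers":{"type":"number"},"newtons":{"type":"number"}},"required":["xyz","spin"]}

```bash
ls; mkdir -p pics; python3 - <<'E'
from bench import env, optics, order
import cv2,numpy as np
np.set_printoptions(precision=4,suppress=True)
for n in ["scene","side","wrist"]:
    print(n,optics.camera_info(n))
o=env.get_obs();print(o, env.tcp_to_grasp)
for n in ["scene","side","wrist"]:
    cv2.imwrite(f"pics/{n}0.png",optics.capture(n)[:,:,::-1])
E
```

```text
pics
scene {'vfov': 56.68109016913649, 'cx': 322.35913822341513, 'cy': 240.9019380090991, 'D': array([-0.0515,  0.    ,  0.    ,  0.    ,  0.    ]), 'origin': array([ 1.0543, -0.5604,  0.6527]), 'rotation': array([-0.3792,  0.847 ,  0.3361, -0.1609])}
side {'vfov': 55.05272220388044, 'cx': 324.037439259713, 'cy': 241.1541907367454, 'D': array([-0.0184,  0.    ,  0.    ,  0.    ,  0.    ]), 'origin': array([0.3358, 0.5099, 0.7382]), 'rotation': array([ 0.0627, -0.174 ,  0.9176, -0.3519])}
wrist {'vfov': 64.91289888993747, 'cx': 321.5521344740127, 'cy': 244.35987865145145, 'D': array([-0.076,  0.   ,  0.   ,  0.   ,  0.   ]), 'mount': array([[ 0.0005,  0.9566,  0.2915, -0.0812],
       [ 0.0002, -0.2915,  0.9566, -0.163 ],
       [ 1.    , -0.0004, -0.0004, -0.0009],
       [ 0.    ,  0.    ,  0.    ,  1.    ]])}
{'clock': 0.0, 'q': array([ 1.0748,  0.4119, -0.0127,  1.5971,  0.0056,  1.1343, -0.0822]), 'dq': array([-0.0004,  0.0007, -0.0001, -0.0003, -0.0019, -0.0013,  0.0014]), 'effort': array([  0.0017, -58.7956,   0.6427, -29.1079,  -0.0537,   0.0184,
         0.0002]), 'position': array([ 0.259 , -0.5682,  0.2218]), 'eef_rot': array([ 0.1499, -0.1503,  0.6915, -0.6904]), 'force': array([-0.014 ,  0.1954, -0.0216]), 'ft_torque': array([ 0.1001, -0.0016,  0.0109]), 'gripper_width': 0.9965215677830446} 0.0187
```

View pics/scene0.png

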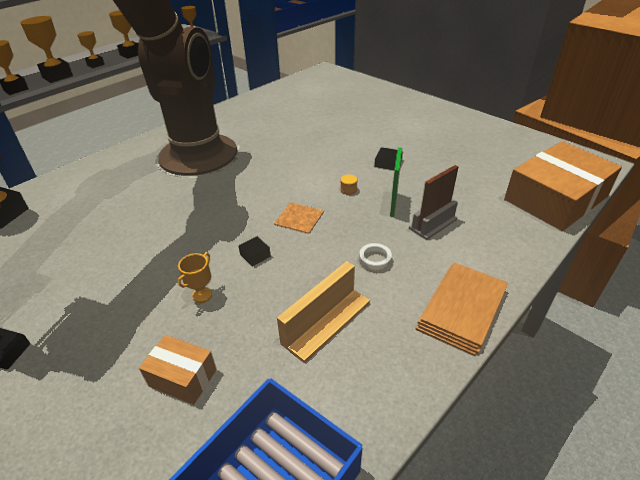

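View pics/side0.png

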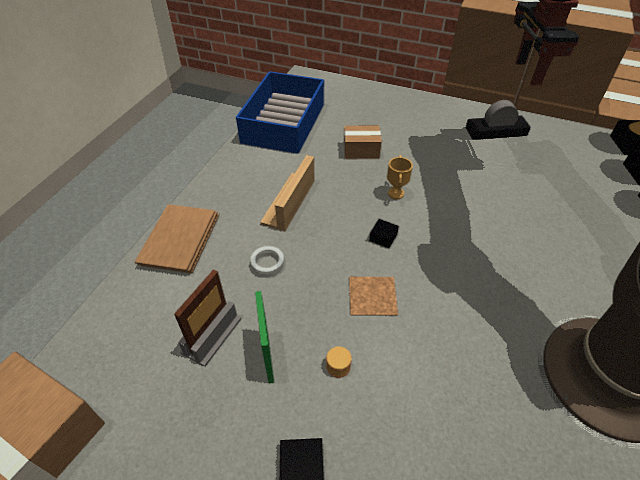

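View pics/wrist0.png

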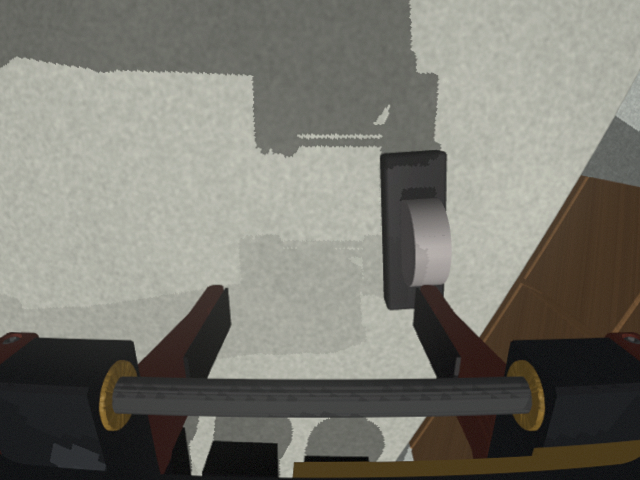

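The scene view shows the rack with the dark plaque at (438,200) and a green look-alike at (397,180). The base is at (388,158), the riser at (348,184), the mat at (299,217) and the plinth at (254,250). The cup is at (197,275), the wall at (320,310), the tape at (375,257) and the carton at (178,368). Next I measure these in both views.

```bash
cat > h.py <<'E'
from bench import env, optics, order
import cv2,numpy as np
from scipy.spatial.transform import Rotation as R
np.set_printoptions(precision=4,suppress=True)
def rot(q): return R.from_quat([q[1],q[2],q[3],q[0]]).as_matrix()
def cam(n,obs=None):
    c=optics.camera_info(n); f=240/np.tan(np.radians(c['vfov'])/2)
    K=np.array([[f,0,c['cx']],[0,f,c['cy']],[0,0,1]])
    if n=='wrist':
        o=obs or env.get_obs(); T=np.eye(4);T[:3,:3]=rot(o['eef_rot']);T[:3,3]=o['position'];T=T@c['mount']
        return K,np.array(c['D']),T[:3,:3],T[:3,3]
    r=np.array(c['rotation']); r=rot(r) if r.size==4 else r
    return K,np.array(c['D']),r,np.array(c['origin'])
def ray(n,px,C=None):
    K,D,r,t=C or cam(n)
    u=cv2.undistortPoints(np.array(px,float).reshape(-1,1,2),K,D).reshape(-1,2)
    d=np.c_[u,np.ones(len(u))]@r.T
    return t,d/np.linalg.norm(d,axis=1)[:,None]
def plane(n,px,z,C=None):
    t,d=ray(n,px,C); return t+d*((z-t[2])/d[:,2])[:,None]
def proj(n,P,C=None):
    K,D,r,t=C or cam(n)
    return cv2.projectPoints(((np.atleast_2d(P)-t)@r).reshape(-1,1,3),np.zeros(3),np.zeros(3),K,D)[0].reshape(-1,2)
def tri(a,pa,b,pb):
    t1,d1=ray(a,pa);t2,d2=ray(b,pb);d1=d1[0];d2=d2[0]
    s=np.linalg.lstsq(np.c_[d1,-d2],t2-t1,rcond=None)[0]
    p,q=t1+s[0]*d1,t2+s[1]*d2
    return (p+q)/2,np.linalg.norm(p-q)
E
python3 - <<'E'
from h import *
o=env.get_obs();print(rot(o['eef_rot']))
for n,p,m in [('scene',(388,158),'base'),('side',(301,460),'base'),('scene',(299,217),'pad'),('side',(373,296),'pad'),('scene',(254,247),'plinth'),('side',(384,231),'plinth'),('scene',(348,180),'riser'),('side',(339,356),'riser')]:
    print(m,n,plane(n,p,{'base':.03,'pad':.004,'plinth':.028,'riser':.034}[m]))
for n in ('scene','side'):
    im=cv2.imread(f'pics/{n}0.png')
    for i,(x,y,w,h) in enumerate({'scene':[(330,130,140,105),(160,200,170,128),(260,240,140,130)],'side':[(160,260,200,120),(240,140,180,180),(230,380,140,100)]}[n]):
        cv2.imwrite(f'pics/{n}c{i}.png',cv2.resize(im[y:y+h,x:x+w],None,fx=4,fy=4,interpolation=cv2.INTER_CUBIC)[:600,:800])
E
```

```text
[[-0.9099 -0.0006  0.4149]
 [-0.4149  0.0011 -0.9099]
 [ 0.0001 -1.     -0.0012]]
base scene [[0.4542 0.3054 0.03  ]]
base side [[0.4377 0.3263 0.03  ]]
pad scene [[ 0.4371 -0.0117  0.004 ]]
pad side [[ 0.4301 -0.0077  0.004 ]]
plinth scene [[ 0.4632 -0.1668  0.028 ]]
plinth side [[ 0.455  -0.1593  0.028 ]]
riser scene [[0.4487 0.1488 0.034 ]]
riser side [[0.4429 0.1518 0.034 ]]
```

View pics/scenec0.png

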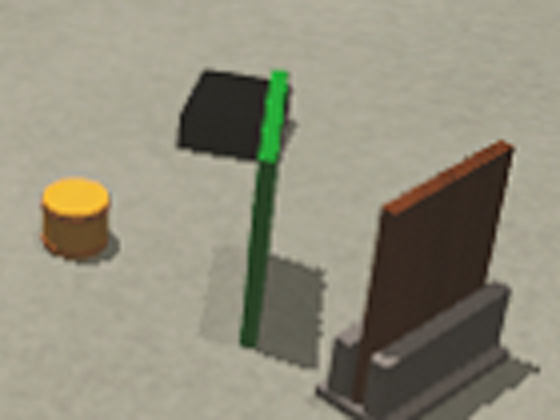

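View pics/sidec0.png

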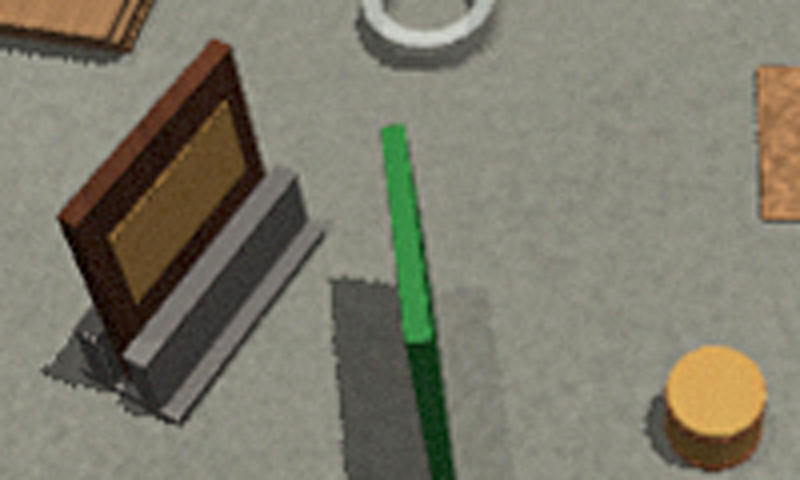

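View pics/scenec2.png

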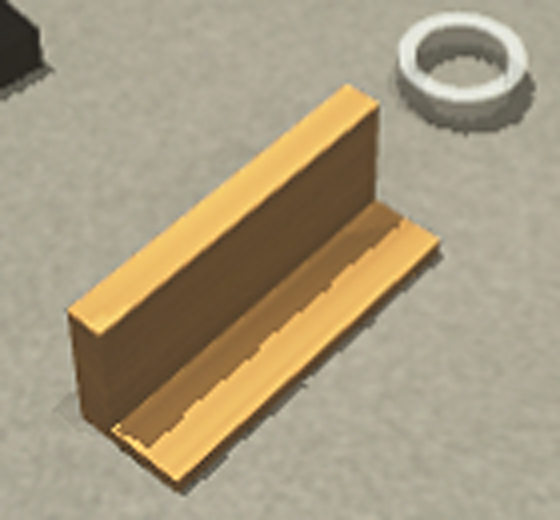

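View pics/sidec1.png

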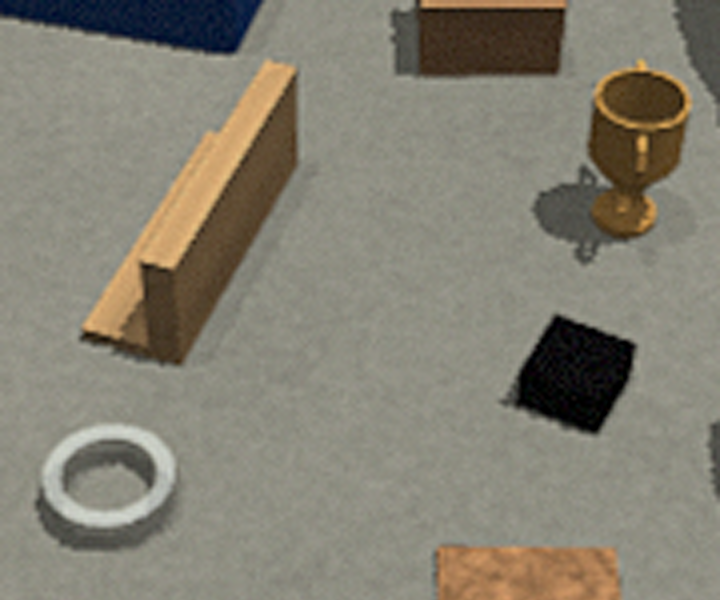

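The crops show the plaque's brass plate facing the side camera. The wall's top edge runs from (69,315) to (350,85) in the scene crop. The green board stands between the riser and the rack. Now the exact positions.

```bash
python3 - <<'E'
from h import *
H={n:cv2.cvtColor(cv2.imread(f'pics/{n}0.png'),cv2.COLOR_BGR2HSV) for n in('scene','side')}
def comp(n,lo,hi,seed,win=45):
    m=cv2.inRange(H[n],lo,hi); x,y=seed
    k,l,s,c=cv2.connectedComponentsWithStats(m)
    x0,y0=max(0,x-win),max(0,y-win)
    sub=l[y0:y+win,x0:x+win]; i=np.bincount(sub[sub>0]).argmax()
    return (l==i).astype(np.uint8)
for n,s in(('scene',(299,217)),('side',(373,296))):
    m=comp(n,(3,90,60),(22,255,255),s); c=max(cv2.findContours(m,0,2)[0],key=cv2.contourArea).reshape(-1,2).astype(float)
    P=plane(n,c,.004)[:,:2].astype(np.float32)
    r=cv2.minAreaRect(P*1000);print('pad',n,r)
for n,s in(('scene',(254,250)),('side',(384,233)),('scene',(386,158)),('side',(301,460))):
    m=comp(n,(0,0,0),(180,255,45),s,25); c=max(cv2.findContours(m,0,2)[0],key=cv2.contourArea)
    a=cv2.approxPolyDP(c,2.5,True).reshape(-1,2); print('black',n,a.tolist());
    for z in(.028,.03): print(plane(n,a,z)[:,:2].round(3).tolist())
for n,s in(('scene',(348,180)),('side',(339,356))):
    m=comp(n,(10,150,150),(28,255,255),s,15); c=max(cv2.findContours(m,0,2)[0],key=cv2.contourArea).reshape(-1,2)
    P=plane(n,c,.034)[:,:2].astype(np.float32); print('riser',n,cv2.minEnclosingCircle(P*1000),cv2.fitEllipse(P*1000))
# wall top edges
f=lambda c,off:np.array(c,float)/4+off-0.375
print('wall scene top near/far', plane('scene',f([(69,312),(349,85),(378,103),(99,333)],(260,240)),.075))
print('wall side', plane('side',f([(177,268),(142,264),(270,61),(298,68)],(240,140)),.075))
print('plaque top scene',plane('scene',f([(383,210),(503,142),(514,148),(390,216)],(330,130)),.138))
print('plaque top side',plane('side',f([(61,216),(216,40),(231,44),(78,225)],(160,260)),.138))
for z in (.13,.1):print('green side',plane('side',f([(383,128),(405,125),(432,340),(406,342)],(160,260)),z))
print('green bottom',plane('scene',f([(242,345),(255,346)],(330,130)),0))
print('tape',plane('scene',[(375,255)],.022),plane('side',[(267,259)],.022))
print('cup rim',tri('scene',(194.5,262),'side',(400,164.5)),'foot',plane('scene',[(203,296)],.004),plane('side',[(396.5,193.5)],.004))
E
```

```text
pad scene ((436.08978271484375, -11.008186340332031), (90.69539642333984, 92.94629669189453), 21.03009033203125)
pad side ((432.1780090332031, -9.649917602539062), (90.0191421508789, 87.36392211914062), 21.548194885253906)
black scene [[257, 237], [239, 246], [241, 255], [252, 265], [269, 256], [268, 247]]
[[0.443, -0.142], [0.437, -0.186], [0.462, -0.201], [0.502, -0.204], [0.507, -0.163], [0.485, -0.147]]
[[0.445, -0.143], [0.439, -0.188], [0.464, -0.202], [0.504, -0.205], [0.509, -0.165], [0.487, -0.148]]
black side [[379, 219], [370, 232], [369, 241], [389, 247], [398, 226]]
[[0.475, -0.19], [0.482, -0.146], [0.476, -0.12], [0.433, -0.12], [0.431, -0.185]]
[[0.475, -0.188], [0.481, -0.144], [0.476, -0.119], [0.433, -0.118], [0.431, -0.183]]
black scene [[381, 148], [375, 166], [393, 169], [396, 150]]
[[0.405, 0.338], [0.452, 0.253], [0.495, 0.273], [0.443, 0.357]]
[[0.407, 0.335], [0.454, 0.25], [0.497, 0.27], [0.445, 0.354]]
black side [[321, 438], [280, 440], [279, 479], [323, 479]]
[[0.422, 0.286], [0.478, 0.311], [0.457, 0.361], [0.399, 0.338]]
[[0.422, 0.287], [0.478, 0.312]
[... 636 characters left out ...]
e top scene [[0.6729 0.1309 0.138 ]
 [0.6838 0.2302 0.138 ]
 [0.6914 0.2289 0.138 ]
 [0.6786 0.1287 0.138 ]]
plaque top side [[0.6856 0.2303 0.138 ]
 [0.6743 0.1334 0.138 ]
 [0.6675 0.133  0.138 ]
 [0.6773 0.2314 0.138 ]]
green side [[0.5931 0.143  0.13  ]
 [0.5856 0.1384 0.13  ]
 [0.5327 0.222  0.13  ]
 [0.5413 0.2263 0.13  ]]
green side [[0.6058 0.1249 0.1   ]
 [0.5979 0.12   0.1   ]
 [0.5424 0.2078 0.1   ]
 [0.5514 0.2123 0.1   ]]
green bottom [[0.5894 0.1405 0.    ]
 [0.5956 0.1449 0.    ]]
tape [[ 0.6614 -0.0087  0.022 ]] [[ 0.6538 -0.0029  0.022 ]]
cup rim (array([ 0.4701, -0.3075,  0.09  ]), np.float64(0.004323651309431759)) foot [[ 0.4774 -0.3117  0.004 ]] [[ 0.4659 -0.3101  0.004 ]]
```

View pics/scenec1.png

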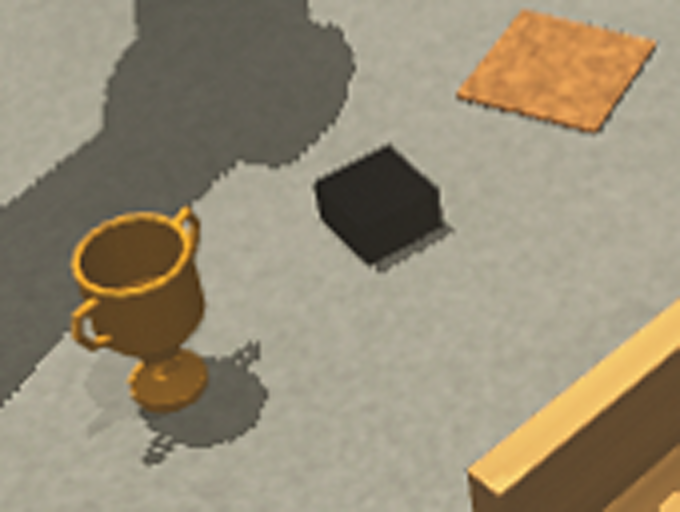

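```bash
cat > plan.py <<'E'
from h import *
import sys
# usage: plan.py x,y,z[,jawdeg] ...   jaw = world angle of tool z axis
o=env.get_obs(); p=o['position'].copy(); Rm=rot(o['eef_rot'])
jaw=np.degrees(np.arctan2(Rm[1,2],Rm[0,2]))
print('t',round(o['clock'],2),'pos',p,'jaw',round(jaw,2),'w',round(o['gripper_width'],3),'F',o['force'])
for a in sys.argv[1:]:
    step=4.1
    if '@' in a: a,s=a.split('@'); step=float(s)
    v=[float(t) for t in a.split(',')]
    if len(v)>3:
        dj=((v[3]-jaw)+90)%180-90   # half-turn symmetric
        if len(v)>4: dj=v[4]
        k=int(np.ceil(abs(dj)/7.1)); 
        if k: print('  spin rows',k,'x',round(-dj/k,2))
        jaw+=dj; Rm=R.from_euler('z',dj,degrees=True).as_matrix()@Rm
    d=Rm.T@(np.array(v[:3])-p)*100
    k=int(np.ceil(np.linalg.norm(d)/step-1e-6)); 
    if k: print('  move rows',k,'x',(d/k).round(2).tolist())
    p=np.array(v[:3])
E
python3 plan.py .40,-.30,.23 .452,-.165,.23 .434,-.01,.23 .435,.30,.23
```

```text
t 0.15 pos [ 0.2591 -0.5684  0.222 ] jaw -65.49 w 1.0 F [-0.0028 -0.0503 -0.8211]
  move rows 8 x [-2.99, -0.1, -2.32]
  move rows 4 x [-2.58, 0.0, -2.53]
  move rows 4 x [-1.2, 0.0, -3.71]
  move rows 8 x [-1.62, 0.0, -3.52]
```

{"name": "carry_out", "arguments": {"xyz": [[-2.99,-0.1,-2.32],[-2.99,-0.1,-2.32],[-2.99,-0.1,-2.32],[-2.99,-0.1,-2.32],[-2.99,-0.1,-2.32]], "spin": [0,0,0,0,0], "fingers": 0}}

```text
clock: 0.57
position: [0.3475, -0.3994, 0.2275]
eef_rot: [0.15, -0.15, 0.691, -0.691]
force: [1.1, -0.7, -0.1]
gripper_width: 1.0
```

{"name": "carry_out", "arguments": {"xyz": [[-2.99,-0.1,-2.32],[-2.99,-0.1,-2.32],[-2.99,-0.1,-2.32],[-2.58,0,-2.53],[-2.58,0,-2.53]], "spin": [0,0,0,0,0]}}

```text
clock: 0.98
position: [0.4263, -0.2313, 0.2307]
eef_rot: [-0.15, 0.15, -0.691, 0.691]
force: [1.0, 0.2, 0.1]
gripper_width: 1.0
```

{"name": "carry_out", "arguments": {"xyz": [[-2.58,0,-2.53],[-2.58,0,-2.53],[0,0,0],[0,0,0]], "spin": [0,0,0,0]}}

```text
clock: 1.32
position: [0.4524, -0.1637, 0.2306]
eef_rot: [0.152, -0.152, 0.691, -0.691]
force: [0.1, -0.6, 0.1]
gripper_width: 1.001
```

```bash
cat > shot.py <<'E'
from h import *
import sys,pickle
o=env.get_obs(); im=optics.capture('wrist')
n=sys.argv[1]; cv2.imwrite(f'pics/{n}.png',im[:,:,::-1]); pickle.dump(o,open(f'pics/{n}.pkl','wb'))
print(o['position'],rot(o['eef_rot'])[:,2],o['clock'])
E
python3 shot.py wplinth; python3 plan.py .434,-.01,.23 .435,.30,.23
```

```text
[ 0.4524 -0.1637  0.2306] [ 0.4191 -0.908  -0.0003] 1.3167
t 1.37 pos [ 0.4518 -0.1655  0.2305] jaw -65.4 w 0.999 F [-0.8064 -0.8226 -0.3027]
  move rows 4 x [-1.21, 0.01, -3.72]
  move rows 8 x [-1.62, -0.0, -3.52]
```

View pics/wplinth.png

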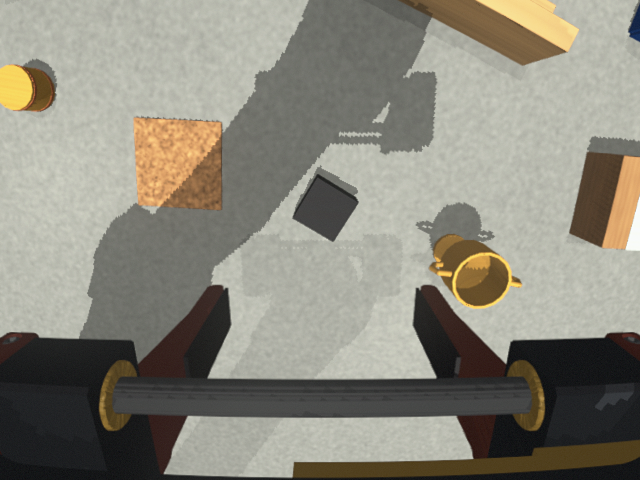

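The plinth is at (326,207), the mat at (178,163), and the cup, with its handles lying left to right, at (480,275). I measure these from this view and move on to the base.

```bash
cat > wm.py <<'E'
from h import *
import sys,pickle
def load(n):
    im=cv2.imread(f'pics/{n}.png'); o=pickle.load(open(f'pics/{n}.pkl','rb')); return im,cv2.cvtColor(im,cv2.COLOR_BGR2HSV),cam('wrist',o)
def rect(n,lo,hi,roi,z):
    im,hs,C=load(n); x,y,w,h=roi
    m=np.zeros(hs.shape[:2],np.uint8); m[y:y+h,x:x+w]=cv2.inRange(hs,lo,hi)[y:y+h,x:x+w]
    m=cv2.morphologyEx(m,cv2.MORPH_CLOSE,np.ones((3,3)))
    c=max(cv2.findContours(m,0,cv2.CHAIN_APPROX_NONE)[0],key=cv2.contourArea)
    P=plane('wrist',cv2.convexHull(c).reshape(-1,2),z,C)[:,:2].astype(np.float32)*1000
    return cv2.minAreaRect(P),cv2.approxPolyDP(c,3,True).reshape(-1,2).tolist(),P
E
python3 - <<'E'
from wm import *
r=rect('wplinth',(3,80,60),(22,255,255),(125,105,105,115),.004);print('pad',r[0])
r=rect('wplinth',(0,0,0),(180,255,80),(285,165,80,85),.028);print('plinth',r[:2])
im,hs,C=load('wplinth')
cv2.imwrite('pics/wpc.png',cv2.resize(im[150:320,270:540],None,fx=2.9,fy=2.9,interpolation=cv2.INTER_CUBIC))
print(plane('wrist',[(481,274)],.09,C))
E
```

```text
pad ((433.9022216796875, -8.046043395996094), (90.36578369140625, 89.97467041015625), 20.770662307739258)
plinth (((460.0688171386719, -162.7810516357422), (48.79558563232422, 49.93489074707031), 83.42707061767578), [[317, 174], [293, 217], [333, 240], [357, 201]])
[[ 0.4754 -0.3054  0.09  ]]
```

View pics/wpc.png

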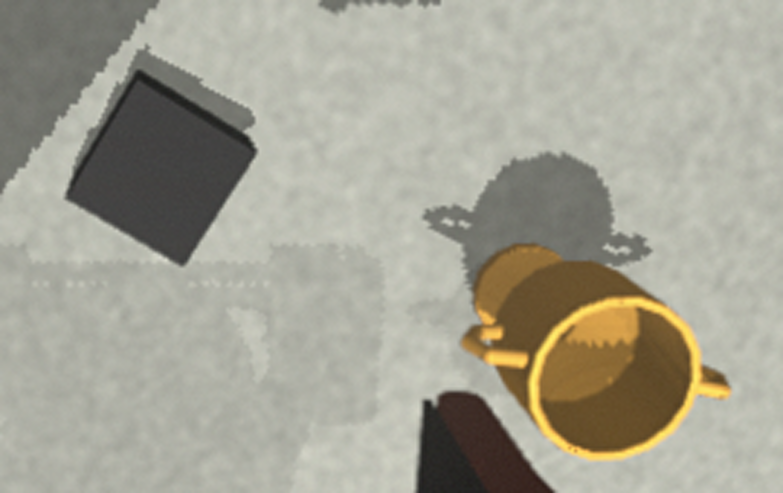

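{"name": "carry_out", "arguments": {"xyz": [[-1.21,0,-3.72],[-1.21,0,-3.72],[-1.21,0,-3.72],[-1.21,0,-3.72],[-1.62,0,-3.52]], "spin": [0,0,0,0,0]}}

```text
clock: 1.78
position: [0.4333, 0.0281, 0.2307]
eef_rot: [-0.149, 0.149, -0.691, 0.692]
force: [0.7, -0.7, 0.4]
gripper_width: 1.0
```

{"name": "carry_out", "arguments": {"xyz": [[-1.62,0,-3.52],[-1.62,0,-3.52],[-1.62,0,-3.52],[-1.62,0,-3.52],[-1.62,0,-3.52]], "spin": [0,0,0,0,0]}}

```text
clock: 2.2
position: [0.4357, 0.2221, 0.2306]
eef_rot: [-0.149, 0.149, -0.691, 0.692]
force: [1.2, -0.4, 0.2]
gripper_width: 1.0
```

{"name": "carry_out", "arguments": {"xyz": [[-1.62,0,-3.52],[-1.62,0,-3.52],[0,0,0],[0,0,0],[0,0,0]], "spin": [0,0,0,0,0]}}

```text
clock: 2.62
position: [0.436, 0.2978, 0.23]
eef_rot: [-0.149, 0.15, -0.691, 0.692]
force: [-0.2, -0.4, 0.1]
gripper_width: 1.004
```

```bash
python3 shot.py wbase; python3 plan.py
```

```text
[0.436  0.2978 0.23  ] [ 0.4132 -0.9107  0.0011] 2.6167
t 2.67 pos [0.4361 0.2974 0.2302] jaw -65.66 w 0.996 F [-0.2384  0.2201 -0.3914]
```

View pics/wbase.png

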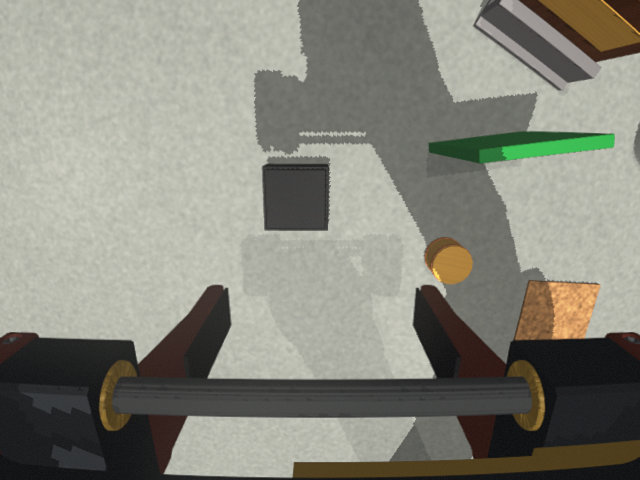

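```bash
python3 - <<'E'
from wm import *
im,hs,C=load('wbase')
print(hs[197,296],hs[168,296],hs[225,296],hs[234,296])
for z in(.026,.03):
  r=rect('wbase',(0,0,0),(180,255,80),(250,160,90,80),z);print('base',z,r[:2])
r=rect('wbase',(10,80,120),(30,255,255),(428,240,50,48),.034);print('riser',r[0])
cv2.imwrite('pics/wbc.png',cv2.resize(im[150:300,240:500],None,fx=3,fy=3,interpolation=cv2.INTER_CUBIC))
E
```

```text
[10 12 66] [30  5 48] [ 0  4 67] [ 38  16 179]
base 0.026 (((441.0890197753906, 328.7547607421875), (64.43885803222656, 63.161399841308594), 24.33755111694336), [[263, 166], [265, 228], [327, 228], [327, 164]])
base 0.03 (((441.8365173339844, 328.79498291015625), (63.73626708984375, 62.47269058227539), 24.337560653686523), [[263, 166], [265, 228], [327, 228], [327, 164]])
riser ((444.8487548828125, 156.67572021484375), (42.989532470703125, 42.08281707763672), 71.8026123046875)
```

View pics/wbc.png

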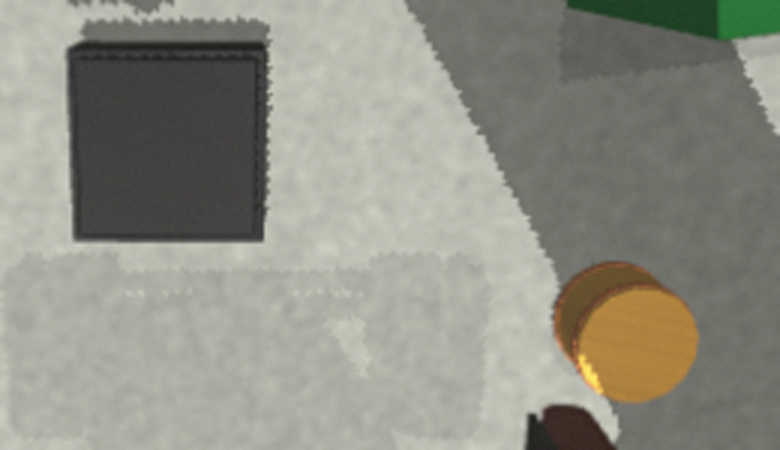

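The base is centred at about (0.441, 0.3285) with yaw 24.3°, which already lines up with the jaws. I go down on it.

```bash
python3 plan.py .4408,.3285,.20 .4408,.3285,.03 .4408,.3285,.004
```

```text
t 2.67 pos [0.4361 0.2974 0.2302] jaw -65.66 w 0.996 F [-0.2384  0.2201 -0.3914]
  move rows 2 x [-0.86, 1.51, -1.32]
  move rows 5 x [-0.0, 3.4, -0.0]
  move rows 1 x [-0.0, 2.6, -0.0]
```

{"name": "carry_out", "arguments": {"xyz": [[-0.86,1.51,-1.32],[-0.86,1.51,-1.32],[0,3.4,0],[0,3.4,0],[0,3.4,0]], "spin": [0,0,0,0,0]}}

```text
clock: 3.08
position: [0.4413, 0.3286, 0.0975]
eef_rot: [-0.15, 0.148, -0.691, 0.692]
force: [0.4, -0.3, -0.7]
gripper_width: 1.002
```

{"name": "carry_out", "arguments": {"xyz": [[0,3.4,0],[0,3.4,0],[0,0,0],[0,0,0]], "spin": [0,0,0,0]}}

```text
clock: 3.42
position: [0.4399, 0.3285, 0.0297]
eef_rot: [-0.148, 0.15, -0.69, 0.692]
force: [-0.6, -0.1, 0.1]
gripper_width: 1.004
```

```bash
python3 shot.py wbase2;python3 plan.py .4408,.3285,.004
```

```text
[0.4399 0.3285 0.0297] [ 0.4129 -0.9108  0.0016] 3.4167
t 3.47 pos [0.4408 0.3299 0.0314] jaw -65.59 w 1.002 F [ 0.3643 -0.2278  0.2708]
  move rows 1 x [0.06, 2.74, 0.13]
```

View pics/wbase2.png

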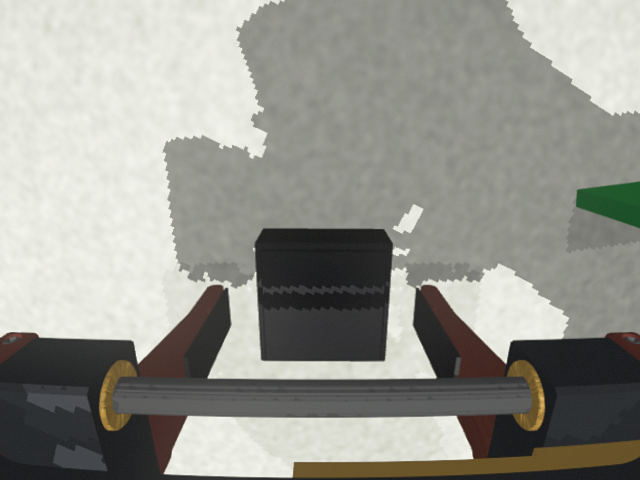

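The base is squarely between the fingers, spanning columns 257–391. I lower and grip.

{"name": "carry_out", "arguments": {"xyz": [[0,2.6,0],[0,0,0],[0,0,0]], "spin": [0,0,0]}}

```text
clock: 3.72
position: [0.4407, 0.3307, 0.006]
eef_rot: [-0.15, 0.149, -0.691, 0.691]
force: [0.7, 1.3, 0.8]
gripper_width: 1.001
```

{"name": "carry_out", "arguments": {"xyz": [[0,0,0],[0,0,0],[0,0,0],[0,0,0],[0,0,0]], "spin": [0,0,0,0,0], "fingers": 1, "newtons": 25}}

```text
clock: 4.13
position: [0.4408, 0.3306, 0.0054]
eef_rot: [-0.15, 0.149, -0.691, 0.691]
force: [1.5, -2.3, 7.3]
gripper_width: 0.728
```

{"name": "carry_out", "arguments": {"xyz": [[0,0,0],[0,0,0],[0,0,0]], "spin": [0,0,0]}}

```text
clock: 4.38
position: [0.4408, 0.3307, 0.0054]
eef_rot: [-0.15, 0.149, -0.691, 0.691]
force: [0.2, -2.2, 7.1]
gripper_width: 0.726
```

```bash
python3 shot.py wbase3;python3 plan.py .4408,.3285,.1
```

```text
[0.4408 0.3307 0.0054] [ 0.4145 -0.9101  0.0009] 4.3833
t 4.43 pos [0.4408 0.3307 0.0054] jaw -65.51 w 0.728 F [ 0.2295 -2.7885  7.69  ]
  move rows 3 x [0.03, -3.15, 0.07]
```

View pics/wbase3.png

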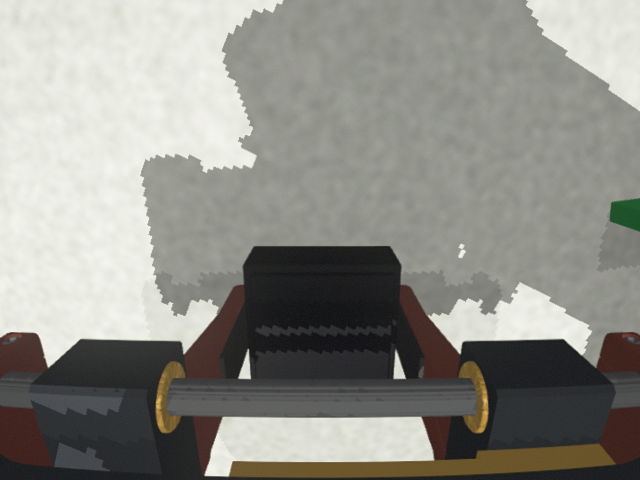

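```bash
python3 - <<'E'
from wm import *
im,hs,C=load('wbase3')
o=pickle.load(open('pics/wbase3.pkl','rb'));Rm=rot(o['eef_rot'])
print(im[240:275,322].mean(1).round(0).tolist())
for px,z in(((322,247),0.0),((322,265),.026),((246,265),.026),((399,264),.026)):
    P=plane('wrist',[px],z,C)[0]; print(px,P,'tool',Rm.T@(P-o['position'])*1000)
E
```

```text
[148.0, 145.0, 145.0, 146.0, 145.0, 140.0, 63.0, 30.0, 31.0, 30.0, 31.0, 29.0, 29.0, 25.0, 28.0, 28.0, 28.0, 26.0, 27.0, 25.0, 27.0, 23.0, 26.0, 23.0, 27.0, 26.0, 31.0, 35.0, 33.0, 35.0, 32.0, 30.0, 31.0, 26.0, 22.0]
(322, 247) [0.4665 0.3432 0.    ] tool [-28.5491   5.4449  -0.7554]
(322, 265) [0.4669 0.3435 0.026 ] tool [-29.1044 -20.5545  -0.7784]
(246, 265) [0.4542 0.3713 0.026 ] tool [-29.0999 -20.5822 -31.3681]
(399, 264) [0.4801 0.3154 0.026 ] tool [-29.4809 -20.5259  30.2026]
```

```bash
python3 -c "
import cv2;im=cv2.imread('pics/wbase3.png')[230:330,220:420]
cv2.imwrite('pics/wb3c.png',cv2.resize(cv2.convertScaleAbs(im,alpha=3),None,fx=4,fy=4))"
```

```text
(no output)
```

View pics/wb3c.png

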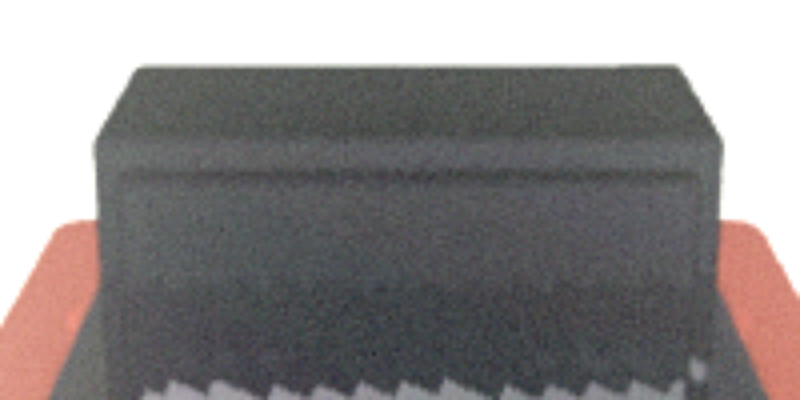

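The base is held at 64 mm wide. In the hand it sits about 3 mm toward tool +x. I carry it to the mat.

```bash
python3 plan.py .4408,.3307,.13 .437,-.008,.13,-68.9 .437,-.008,.03
```

```text
t 4.43 pos [0.4408 0.3307 0.0054] jaw -65.51 w 0.728 F [ 0.2295 -2.7885  7.69  ]
  move rows 4 x [-0.0, -3.11, 0.0]
  spin rows 1 x 3.39
  move rows 9 x [1.39, 0.0, 3.5]
  move rows 3 x [0.0, 3.33, -0.0]
```

{"name": "carry_out", "arguments": {"xyz": [[0,-1,0],[0,-3,0],[0,-4.1,0],[0,-4.1,0]], "spin": [0,0,0,0]}}

```text
clock: 4.77
position: [0.4384, 0.3305, 0.1273]
eef_rot: [-0.149, 0.152, -0.691, 0.691]
force: [2.1, 0.2, -2.7]
gripper_width: 0.729
```

{"name": "carry_out", "arguments": {"xyz": [[0,0,0],[1.39,0,3.5],[1.39,0,3.5],[1.39,0,3.5],[1.39,0,3.5]], "spin": [3.39,0,0,0,0]}}

```text
clock: 5.18
position: [0.4376, 0.179, 0.1268]
eef_rot: [0.13, -0.13, 0.695, -0.695]
force: [0.8, 1.0, -3.3]
gripper_width: 0.729
```

{"name": "carry_out", "arguments": {"xyz": [[1.39,0,3.5],[1.39,0,3.5],[1.39,0,3.5],[1.39,0,3.5],[1.39,0,3.5]], "spin": [0,0,0,0,0]}}

```text
clock: 5.6
position: [0.436, -0.0094, 0.127]
eef_rot: [0.13, -0.13, 0.695, -0.695]
force: [1.1, 0.1, -2.8]
gripper_width: 0.728
```

{"name": "carry_out", "arguments": {"xyz": [[0,3.0,0],[0,3.0,0],[0,3.0,0],[0,0,0],[0,0,0]], "spin": [0,0,0,0,0]}}

```text
clock: 6.02
position: [0.4354, -0.0075, 0.0361]
eef_rot: [0.129, -0.131, 0.695, -0.695]
force: [-0.5, 0.2, -2.7]
gripper_width: 0.728
```

{"name": "carry_out", "arguments": {"xyz": [[0,0,0],[0,0,0]], "spin": [0,0]}}

```text
clock: 6.18
position: [0.4381, -0.0076, 0.0382]
eef_rot: [-0.131, 0.129, -0.695, 0.695]
force: [-0.9, 0.4, -2.9]
gripper_width: 0.725
```

```bash
python3 shot.py wp1;python3 plan.py
```

```text
[ 0.4381 -0.0076  0.0382] [ 0.3609 -0.9326  0.0011] 6.1833
t 6.23 pos [ 0.438  -0.0077  0.0382] jaw -68.85 w 0.727 F [-0.3243  0.1382 -2.3523]
```

View pics/wp1.png

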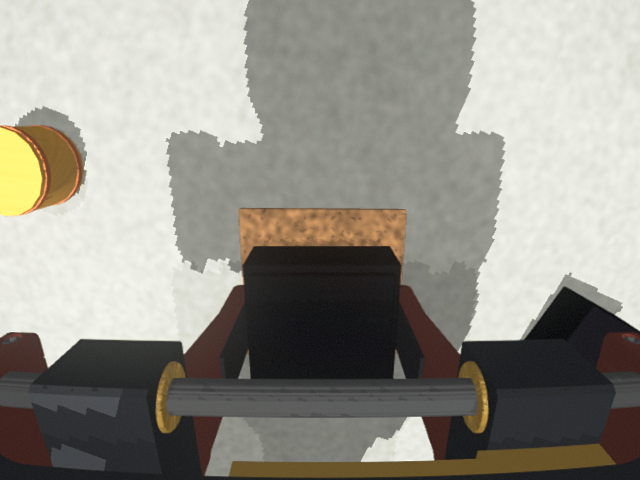

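The mat's rear edge runs from (239,209) to (406,209). The base's lower rear edge is at row 247, parallel to it.

```bash
python3 - <<'E'
from wm import *
im,hs,C=load('wp1')
o=pickle.load(open('pics/wp1.pkl','rb'));Rm=rot(o['eef_rot'])
m=cv2.inRange(hs,(3,80,60),(22,255,255));m[:, :230]=0;m[:,420:]=0
c=max(cv2.findContours(m,0,2)[0],key=cv2.contourArea).reshape(-1,2);print(c[:,0].min(),c[:,0].max(),c[:,1].min())
for col in (245,260,290,350,380,400): print(col,np.nonzero(m[:,col])[0].min(),end=' ')
for px,z in(((239.5,208.5),.004),((406,208.5),.004),((322,208.5),.004),((322,246.5),.0328)):
    P=plane('wrist',[px],z,C)[0]; print(px,P,'tool',Rm.T@(P-o['position'])*1000)
E
```

```text
239 419 208
245 208 260 208 290 208 350 209 380 209 400 209 (239.5, 208.5) [0.4602 0.049  0.004 ] tool [-41.0125  34.2593 -44.7713]
(406, 208.5) [ 0.4922 -0.0339  0.004 ] tool [-40.958   34.3531  44.0428]
(322, 208.5) [0.476  0.0079 0.004 ] tool [-40.9129  34.3056  -0.778 ]
(322, 246.5) [0.4646 0.0036 0.0328] tool [-28.7304   5.4739  -0.8056]
```

Only a 0.6 mm shift is needed. I lower the base.

{"name": "carry_out", "arguments": {"xyz": [[0.06,1.4,0],[0,1.2,0],[0,0.1,0],[0,0,0]], "spin": [0,0,0,0]}}

```text
clock: 6.57
position: [0.4364, -0.0081, 0.0101]
eef_rot: [-0.13, 0.13, -0.695, 0.695]
force: [0.4, 1.0, -2.6]
gripper_width: 0.73
```

{"name": "carry_out", "arguments": {"xyz": [[0,0.08,0],[0,0.05,0],[0,0,0]], "spin": [0,0,0]}}

```text
clock: 6.82
position: [0.437, -0.0081, 0.0094]
eef_rot: [-0.13, 0.129, -0.695, 0.695]
force: [-1.6, 0.1, 5.1]
gripper_width: 0.728
```

{"name": "carry_out", "arguments": {"xyz": [[0,0,0],[0,0,0],[0,0,0],[0,0,0],[0,0,0]], "spin": [0,0,0,0,0], "fingers": 0}}

```text
clock: 7.23
position: [0.4363, -0.0082, 0.0082]
eef_rot: [-0.13, 0.129, -0.695, 0.695]
force: [-0.8, 0.2, 0.3]
gripper_width: 0.999
```

{"name": "carry_out", "arguments": {"xyz": [[0,-2,0],[0,-4,0],[0,-4,0],[0,-4,0],[0,0,0]], "spin": [0,0,0,0,0]}}

```text
clock: 7.65
position: [0.4399, -0.0076, 0.1546]
eef_rot: [-0.133, 0.126, -0.694, 0.696]
force: [1.1, 0.6, 0.6]
gripper_width: 1.001
```

{"name": "carry_out", "arguments": {"xyz": [[0,0,0]], "spin": [0]}}

```text
clock: 7.73
position: [0.4377, -0.0084, 0.1503]
eef_rot: [-0.131, 0.128, -0.695, 0.696]
force: [-0.3, -0.3, -0.7]
gripper_width: 1.002
```

```bash
python3 shot.py wp2; python3 plan.py; python3 -c "
import cv2;im=cv2.imread('pics/wp2.png')[130:330,200:450]
cv2.imwrite('pics/wp2c.png',cv2.resize(cv2.convertScaleAbs(im,alpha=1.5),None,fx=3,fy=3,interpolation=2))"
```

```text
[ 0.4377 -0.0084  0.1503] [ 0.3597 -0.9331  0.0027] 7.7333
t 7.78 pos [ 0.4364 -0.0086  0.1487] jaw -68.91 w 1.001 F [-0.6293  0.1096 -0.5195]
```

View pics/wp2c.png

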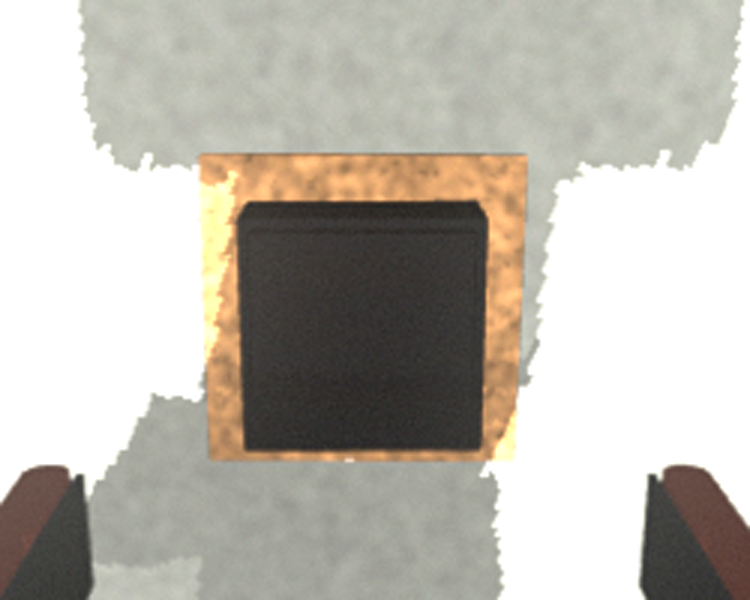

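```bash
python3 - <<'E'
from wm import *
im,hs,C=load('wp2')
o=pickle.load(open('pics/wp2.pkl','rb'));Rm=rot(o['eef_rot'])
def T(px,z):
    P=plane('wrist',[px],z,C)[0]; return (Rm.T@(P-o['position'])*1000).round(1)
f=lambda x,y:(x/3+200-.33,y/3+130-.33)
print('pad',T(f(199,155),.004),T(f(527,155),.004),T(f(208,461),.004),T(f(514,461),.004))
print('base bottom -x',T(f(364,202),.004),'top .026',T(f(239,218),.03),T(f(487,218),.03),T(f(246,451),.03),T(f(481,451),.03))
P=[plane('wrist',[f(*p)],.004,C)[0] for p in((199,155),(527,155),(208,461),(514,461))];print('pad centre',np.mean(P,0))
d=np.degrees
a=P[1]-P[0];b=P[2]-P[0];print(d(np.arctan2(a[1],a[0])),d(np.arctan2(b[1],b[0])))
E
```

```text
pad [-40.8 146.3 -46.5] [-40.7 146.5  43. ] [ 49.1 145.9 -47.6] [ 49.2 146.2  42.7]
base bottom -x [-27.7 146.4  -1.5] top .026 [-28.2 120.3 -33.1] [-28.1 120.5  29.7] [ 35.2 120.  -33.3] [ 35.3 120.2  30. ]
pad centre [ 0.4337 -0.0081  0.004 ]
-68.96623034878317 -159.63756353577267
```

The base sits within about 0.6 mm of the mat centre and square to it. Next is the plinth, at roughly (0.4605, -0.164), with the jaw turned to -6.6° so the gripper body clears the cup.

```bash
python3 plan.py .4605,-.164,.15,-6.6 ; python3 -c "
from h import *;print(env.get_obs()['q'])"
```

```text
t 7.78 pos [ 0.4364 -0.0086  0.1487] jaw -68.91 w 1.001 F [-0.6293  0.1096 -0.5195]
  spin rows 9 x -6.92
  move rows 4 x [3.79, -0.04, 1.04]
[ 0.3771  0.2235 -0.5299  2.0911  0.1496  0.8608 -1.4425]
```

{"name": "carry_out", "arguments": {"xyz": [[0,0,0],[0,0,0],[0,0,0],[0,0,0],[0,0,0]], "spin": [-6.92,-6.92,-6.92,-6.92,-6.92]}}

```text
clock: 8.2
position: [0.4349, -0.0081, 0.1464]
eef_rot: [0.331, -0.333, 0.625, -0.623]
force: [0.4, 0.6, 0.3]
gripper_width: 0.999
```

{"name": "carry_out", "arguments": {"xyz": [[0,0,0],[0,0,0],[0,0,0],[0,0,0],[3.79,0,1.04]], "spin": [-6.92,-6.92,-6.92,-6.92,0]}}

```text
clock: 8.62
position: [0.441, -0.0412, 0.1469]
eef_rot: [0.475, -0.475, 0.525, -0.523]
force: [1.5, 0.1, 0.4]
gripper_width: 1.004
```

{"name": "carry_out", "arguments": {"xyz": [[3.79,0,1.04],[3.79,0,1.04],[3.79,0,1.04],[0,0,0],[0,0,0]], "spin": [0,0,0,0,0]}}

```text
clock: 9.03
position: [0.4589, -0.1652, 0.146]
eef_rot: [0.469, -0.47, 0.53, -0.528]
force: [0.2, 0.8, -0.2]
gripper_width: 1.001
```

{"name": "carry_out", "arguments": {"xyz": [[0,0,0]], "spin": [0]}}

```text
clock: 9.12
position: [0.4592, -0.1625, 0.1467]
eef_rot: [0.47, -0.471, 0.529, -0.527]
force: [0.6, 0.6, 0.4]
gripper_width: 0.996
```

```bash
python3 shot.py wl1; python3 plan.py; python3 - <<'E'
from wm import *
im,hs,C=load('wl1')
o=pickle.load(open('pics/wl1.pkl','rb'));Rm=rot(o['eef_rot'])
r=rect('wl1',(0,0,0),(180,255,80),(240,130,160,140),.028);print(r[:2])
P=np.r_[np.array(r[0][0])/1000,.028];print(Rm.T@(P-o['position'])*1000)
E
```

```text
[ 0.4592 -0.1625  0.1467] [ 0.9934 -0.1147 -0.0027] 9.1167
t 9.17 pos [ 0.4594 -0.1619  0.147 ] jaw -6.5 w 0.997 F [0.1854 0.4975 0.071 ]
(((458.8216552734375, -160.42514038085938), (51.57361602783203, 47.85271072387695), 83.41114044189453), [[293, 204], [292, 268], [350, 268], [350, 206]])
[ -1.8525 118.6577  -0.2673]
```

View pics/wl1.png

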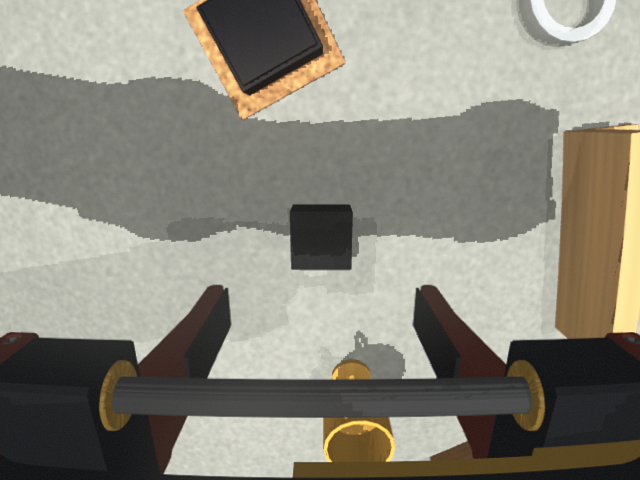

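The plinth is centred between the fingers at (321,236) and square. I go down and grip.

{"name": "carry_out", "arguments": {"xyz": [[0,3.6,0.05],[0,3.6,0],[0,3.5,0],[0,2.4,0],[0,0,0]], "spin": [0,0,0,0,0]}}

```text
clock: 9.58
position: [0.4574, -0.1607, 0.0131]
eef_rot: [0.47, -0.472, 0.53, -0.525]
force: [-0.6, 0.3, 0.5]
gripper_width: 0.999
```

{"name": "carry_out", "arguments": {"xyz": [[0,1.1,0],[0,0,0],[0,0,0]], "spin": [0,0,0]}}

```text
clock: 9.83
position: [0.4613, -0.1632, 0.0071]
eef_rot: [-0.471, 0.47, -0.527, 0.528]
force: [-0.1, -0.2, 1.1]
gripper_width: 1.0
```

{"name": "carry_out", "arguments": {"xyz": [[0,0,0],[0,0,0],[0,0,0],[0,0,0],[0,0,0]], "spin": [0,0,0,0,0], "fingers": 1, "newtons": 20}}

```text
clock: 10.25
position: [0.4608, -0.1639, 0.0065]
eef_rot: [-0.47, 0.47, -0.528, 0.528]
force: [-0.1, -0.4, -0.5]
gripper_width: 0.656
```

{"name": "carry_out", "arguments": {"xyz": [[0,0,0],[0,0,0],[0,0,0]], "spin": [0,0,0]}}

```text
clock: 10.5
position: [0.4603, -0.1637, 0.0062]
eef_rot: [0.47, -0.471, 0.528, -0.528]
force: [-2.6, 0.1, 4.7]
gripper_width: 0.544
```

```bash
python3 shot.py wl2; python3 plan.py; python3 -c "
import cv2;im=cv2.imread('pics/wl2.png')[200:400,200:450]
cv2.imwrite('pics/wl2c.png',cv2.resize(cv2.convertScaleAbs(im,alpha=2),None,fx=3,fy=3,interpolation=2))"
```

```text
[ 0.4603 -0.1637  0.0062] [ 0.9934 -0.1151 -0.0005] 10.5
t 10.55 pos [ 0.4603 -0.1637  0.0062] jaw -6.6 w 0.54 F [-1.3749 -0.8013  4.1403]
```

View pics/wl2c.png

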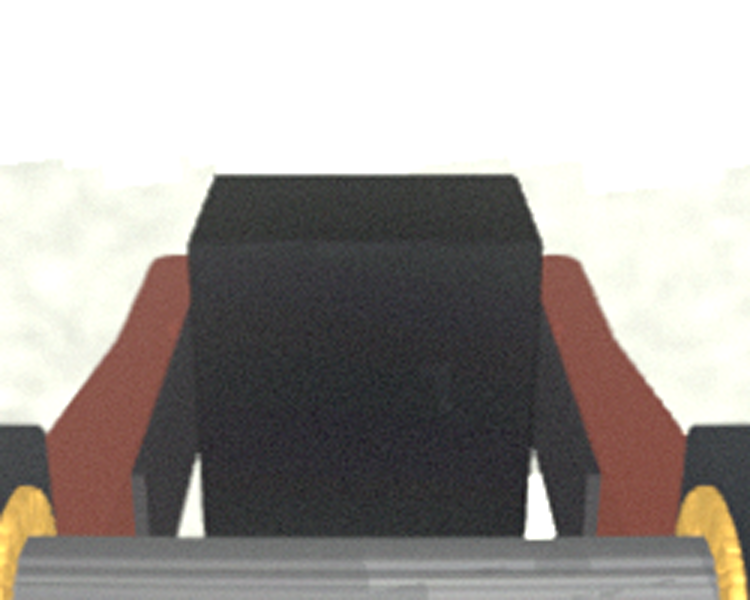

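```bash
python3 - <<'E'
from wm import *
im,hs,C=load('wl2')
o=pickle.load(open('pics/wl2.pkl','rb'));Rm=rot(o['eef_rot'])
def T(px,z):
    P=plane('wrist',[px],z,C)[0]; return (Rm.T@(P-o['position'])*1000).round(1)
f=lambda x,y:(x/3+200-.33,y/3+200-.33)
print(T(f(216,176),0),T(f(515,176),0),T(f(190,243),.028),T(f(541,243),.028))
E
python3 plan.py .4603,-.1637,.13 .4335,-.0093,.13,21.05
```

```text
[-23.    6.2 -23.4] [-23.    6.2  23.9] [-23.2 -21.8 -23.4] [-23.2 -21.8  23.9]
t 10.55 pos [ 0.4603 -0.1637  0.0062] jaw -6.6 w 0.54 F [-1.3749 -0.8013  4.1403]
  move rows 4 x [0.0, -3.09, -0.0]
  spin rows 4 x -6.91
  move rows 4 x [-3.84, -0.0, 0.76]
```

{"name": "carry_out", "arguments": {"xyz": [[0,-1,0],[0,-3.5,0],[0,-4,0],[0,-4,0],[0,0,0]], "spin": [0,0,0,0,-6.91]}}

```text
clock: 10.97
position: [0.4647, -0.1639, 0.1384]
eef_rot: [0.503, -0.5, 0.495, -0.502]
force: [0.8, 0.1, -1.9]
gripper_width: 0.549
```

{"name": "carry_out", "arguments": {"xyz": [[0,0,0],[0,0,0],[0,0,0],[-3.84,0,0.76],[-3.84,0,0.76]], "spin": [-6.91,-6.91,-6.91,0,0]}}

```text
clock: 11.38
position: [0.4472, -0.0873, 0.1314]
eef_rot: [0.582, -0.582, 0.401, -0.402]
force: [0.7, 1.3, -0.7]
gripper_width: 0.548
```

{"name": "carry_out", "arguments": {"xyz": [[-3.84,0,0.76],[-3.84,0,0.76],[-0.1,3.5,0],[0,3.3,0],[0,0,0]], "spin": [0,0,0,0,0]}}

```text
clock: 11.8
position: [0.4303, -0.0079, 0.0597]
eef_rot: [-0.582, 0.584, -0.402, 0.398]
force: [-1.3, 1.2, -2.1]
gripper_width: 0.542
```

{"name": "carry_out", "arguments": {"xyz": [[0,0,0],[0,0,0],[0,0,0]], "spin": [0,0,0]}}

```text
clock: 12.05
position: [0.4347, -0.0087, 0.0648]
eef_rot: [0.583, -0.582, 0.4, -0.401]
force: [0.5, 0.5, -2.2]
gripper_width: 0.546
```

```bash
python3 shot.py wl3; python3 plan.py .4332,-.0085,.06; python3 -c "
import cv2;im=cv2.imread('pics/wl3.png')[180:380,200:450]
cv2.imwrite('pics/wl3c.png',cv2.resize(cv2.convertScaleAbs(im,alpha=2.5),None,fx=3,fy=3,interpolation=2))"
```

```text
[ 0.4347 -0.0087  0.0648] [0.9336 0.3582 0.0022] 12.05
t 12.1 pos [ 0.4347 -0.0088  0.0647] jaw 20.98 w 0.545 F [ 0.6933 -0.1572 -2.3987]
  move rows 1 x [-0.08, 0.47, -0.13]
```

View pics/wl3c.png

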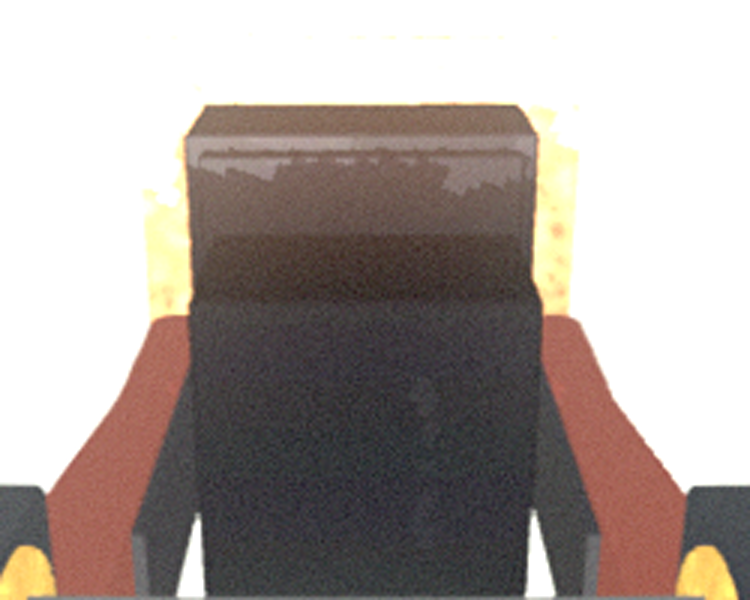

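```bash
cat > tl.py <<'E'
from wm import *
def mk(n,s,ox,oy):
    im,hs,C=load(n);o=pickle.load(open(f'pics/{n}.pkl','rb'));Rm=rot(o['eef_rot'])
    def T(x,y,z):
        P=plane('wrist',[(x/s+ox-.33,y/s+oy-.33)],z,C)[0]; return (Rm.T@(P-o['position'])*1000).round(1)
    return T
E
python3 - <<'E'
from tl import *
T=mk('wl3',3,200,180)
print(T(186,137,.03),T(538,137,.03),'in',T(199,153,.034),T(526,153,.034),'bot',T(186,107,.004)*0+T(207,106,.004),T(518,106,.004),'plinth',T(360,236,.0585),T(215,236,.0585),T(515,236,.0585),T(190,303,.0867),T(541,303,.0867))
E
```

```text
[-31.8  34.7 -31.5] [-31.7  34.8  31.9] in [-29.9  30.7 -28.7] [-29.8  30.8  29.2] bot [-31.7  60.7 -31.2] [-31.7  60.8  31.6] plinth [-22.8   6.3  -0.1] [-22.8   6.2 -23. ] [-22.7   6.3  24.5] [-23.  -22.  -22.8] [-22.9 -21.9  24.4]
```

Relative to the base, the plinth is off by about +1 mm in x and +0.5 mm in z. I correct that and lower it.

{"name": "carry_out", "arguments": {"xyz": [[-0.09,1.2,-0.05],[0,1.05,0],[0,0,0],[0,0,0]], "spin": [0,0,0,0]}}

```text
clock: 12.43
position: [0.4326, -0.0079, 0.0408]
eef_rot: [-0.583, 0.583, -0.4, 0.4]
force: [0.0, 0.3, -2.5]
gripper_width: 0.544
```

{"name": "carry_out", "arguments": {"xyz": [[0,0.1,0],[0,0.07,0],[0,0,0]], "spin": [0,0,0]}}

```text
clock: 12.68
position: [0.4327, -0.0079, 0.0399]
eef_rot: [-0.583, 0.583, -0.4, 0.401]
force: [-4.3, -0.0, 13.1]
gripper_width: 0.543
```

```bash
python3 plan.py
```

```text
t 12.68 pos [ 0.4327 -0.0079  0.0399] jaw 21.04 w 0.543 F [-4.2623 -0.0154 13.1056]
```

{"name": "carry_out", "arguments": {"xyz": [[0,-0.05,0],[0,0,0],[0,0,0],[0,0,0],[0,0,0]], "spin": [0,0,0,0,0], "fingers": 0}}

```text
clock: 13.1
position: [0.4327, -0.0078, 0.0394]
eef_rot: [0.583, -0.583, 0.4, -0.4]
force: [0.4, -0.3, -0.2]
gripper_width: 0.882
```

{"name": "carry_out", "arguments": {"xyz": [[0,0,0],[0,0,0],[0,-3,0],[0,-4,0],[0,-4,0]], "spin": [0,0,0,0,0]}}

```text
clock: 13.52
position: [0.4315, -0.0071, 0.15]
eef_rot: [-0.583, 0.583, -0.401, 0.399]
force: [0.8, -1.2, -0.4]
gripper_width: 1.0
```

{"name": "carry_out", "arguments": {"xyz": [[0,0,0],[0,0,0]], "spin": [0,0]}}

```text
clock: 13.68
position: [0.4341, -0.0081, 0.1513]
eef_rot: [0.583, -0.582, 0.399, -0.402]
force: [-0.2, -0.3, -0.3]
gripper_width: 1.0
```

```bash
python3 shot.py wl4; python3 plan.py; python3 -c "
import cv2;im=cv2.imread('pics/wl4.png')[100:300,200:450]
cv2.imwrite('pics/wl4c.png',cv2.resize(cv2.convertScaleAbs(im,alpha=2.5),None,fx=3,fy=3,interpolation=2))"
```

```text
[ 0.4341 -0.0081  0.1513] [0.9336 0.3582 0.0036] 13.6833
t 13.73 pos [ 0.4329 -0.0083  0.1499] jaw 20.99 w 0.999 F [-1.6374 -0.8261 -0.6007]
```

View pics/wl4c.png

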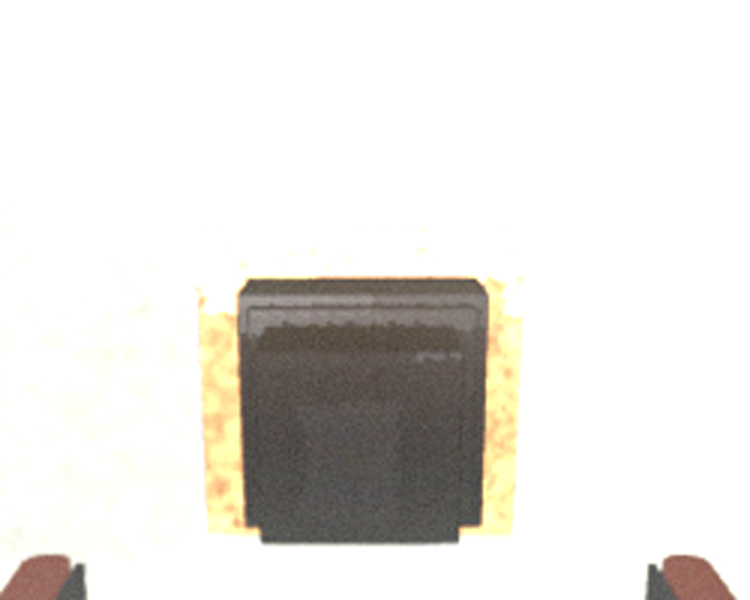

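```bash
python3 - <<'E'
from tl import *
T=mk('wl4',3,200,100)
print('base near',T(246,526,.03),T(481,526,.03),'base far',T(240,295,.03),T(487,295,.03),'inner far',T(363,307,.034))
print('plinth near',T(262,543,.062),T(459,543,.062))
E
python3 plan.py .445,.1535,.15
```

```text
base near [ 31.2 121.3 -31.5] [ 31.4 121.5  31.9] base far [-31.6 121.1 -31. ] [-31.5 121.3  31.6] inner far [-29.2 117.2   0.2]
plinth near [ 23.   89.3 -24.1] [23.  89.5 23.2]
t 13.73 pos [ 0.4329 -0.0083  0.1499] jaw 20.99 w 0.999 F [-1.6374 -0.8261 -0.6007]
  move rows 4 x [-3.67, -0.01, 1.73]
```

Plinth and base agree to within about 1 mm. Next is the riser, with the jaw turned to -20° so the gripper body stays clear of the green board.

```bash
python3 plan.py .445,.1535,.15,-20
```

```text
t 13.73 pos [ 0.4329 -0.0083  0.1499] jaw 20.99 w 0.999 F [-1.6374 -0.8261 -0.6007]
  spin rows 6 x 6.83
  move rows 4 x [-3.9, -0.01, -1.1]
```

{"name": "carry_out", "arguments": {"xyz": [[0,0,0],[0,0,0],[0,0,0],[0,0,0],[0,0,0]], "spin": [6.83,6.83,6.83,6.83,6.83]}}

```text
clock: 14.15
position: [0.4315, -0.0079, 0.1478]
eef_rot: [0.437, -0.439, 0.556, -0.554]
force: [0.5, 0.8, -0.1]
gripper_width: 0.997
```

{"name": "carry_out", "arguments": {"xyz": [[0,0,0],[-3.9,0,-1.1],[-3.9,0,-1.1],[-3.9,0,-1.1],[-3.9,0,-1.1]], "spin": [6.83,0,0,0,0]}}

```text
clock: 14.57
position: [0.4434, 0.155, 0.1478]
eef_rot: [0.405, -0.407, 0.579, -0.579]
force: [0.4, -0.3, 0.1]
gripper_width: 1.002
```

{"name": "carry_out", "arguments": {"xyz": [[0,0,0],[0,0,0],[0,0,0]], "spin": [0,0,0]}}

```text
clock: 14.82
position: [0.4434, 0.1531, 0.1479]
eef_rot: [0.405, -0.407, 0.579, -0.579]
force: [0.7, 0.1, 0.3]
gripper_width: 0.997
```

```bash
python3 shot.py wr1; python3 plan.py; python3 - <<'E'
from tl import *
r=rect('wr1',(10,80,60),(30,255,255),(250,160,140,140),.034);print(r[:2])
o=pickle.load(open('pics/wr1.pkl','rb'));Rm=rot(o['eef_rot'])
print(Rm.T@(np.r_[np.array(r[0][0])/1000,.034]-o['position'])*1000)
E
```

```text
[0.4434 0.1531 0.1479] [ 0.9404 -0.34   -0.0025] 14.8167
t 14.87 pos [0.4438 0.1524 0.1482] jaw -19.99 w 1.001 F [-0.2367  0.0698  0.4529]
(((445.87030029296875, 158.87283325195312), (47.25223922729492, 42.0054931640625), 70.11946868896484), [[317, 202], [299, 216], [295, 240], [307, 258], [327, 262], [344, 252], [350, 231], [337, 206]])
[ -6.4571 113.9109   0.6224]
```

View pics/wr1.png

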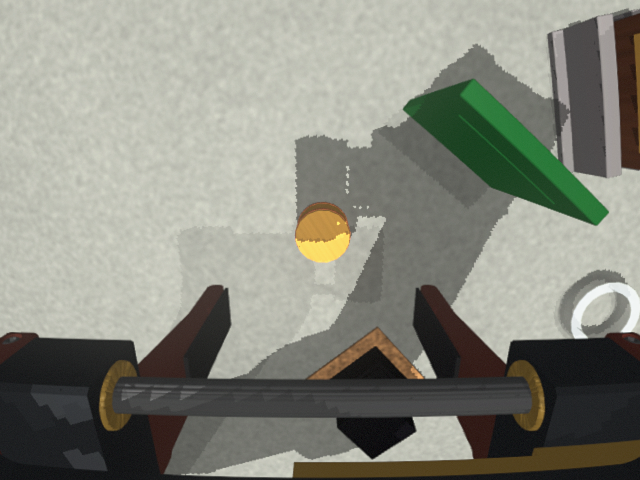

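{"name": "carry_out", "arguments": {"xyz": [[-0.33,3.5,0.1],[0,3.5,0],[0,3.5,0],[0,2.6,0],[0,0,0]], "spin": [0,0,0,0,0]}}

```text
clock: 15.28
position: [0.4435, 0.1531, 0.014]
eef_rot: [0.402, -0.408, 0.58, -0.579]
force: [-1.1, -0.9, 0.2]
gripper_width: 0.997
```

{"name": "carry_out", "arguments": {"xyz": [[0,1.1,0],[0,0,0],[0,0,0]], "spin": [0,0,0]}}

```text
clock: 15.53
position: [0.4473, 0.1563, 0.0083]
eef_rot: [-0.406, 0.405, -0.579, 0.579]
force: [-0.2, -1.4, 0.2]
gripper_width: 1.0
```

{"name": "carry_out", "arguments": {"xyz": [[0,0,0],[0,0,0],[0,0,0],[0,0,0],[0,0,0]], "spin": [0,0,0,0,0], "fingers": 1, "newtons": 20}}

```text
clock: 15.95
position: [0.4468, 0.1567, 0.0078]
eef_rot: [-0.406, 0.406, -0.579, 0.579]
force: [-0.2, 0.3, 0.3]
gripper_width: 0.661
```

{"name": "carry_out", "arguments": {"xyz": [[0,0,0],[0,0,0],[0,0,0],[0,0,0]], "spin": [0,0,0,0]}}

```text
clock: 16.28
position: [0.4465, 0.1567, 0.0075]
eef_rot: [-0.406, 0.406, -0.579, 0.579]
force: [-0.1, 0.1, 1.4]
gripper_width: 0.473
```

```bash
python3 shot.py wr2; python3 plan.py; python3 -c "
import cv2;im=cv2.imread('pics/wr2.png')[200:400,200:450]
cv2.imwrite('pics/wr2c.png',cv2.resize(im,None,fx=3,fy=3,interpolation=2))"
```

```text
[0.4465 0.1567 0.0075] [ 0.9401 -0.341  -0.0001] 16.2833
t 16.33 pos [0.4465 0.1567 0.0075] jaw -19.93 w 0.475 F [-0.7005  0.4734  1.9888]
```

View pics/wr2c.png

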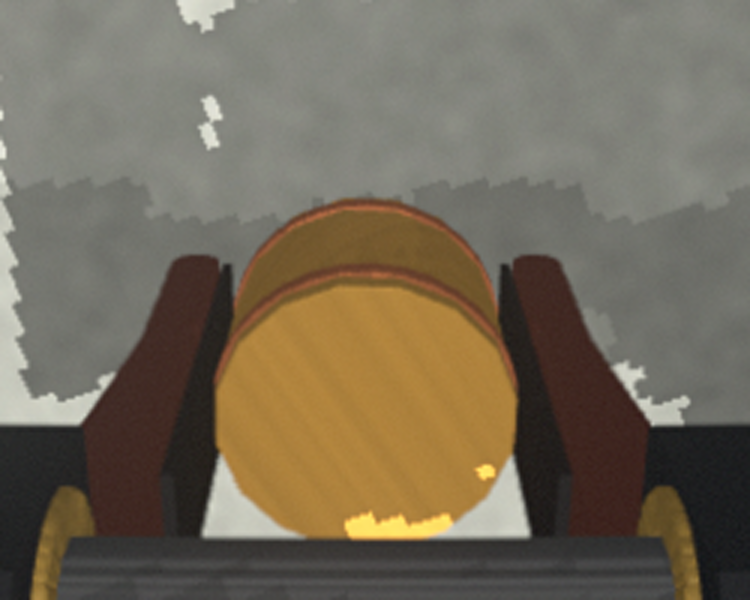

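```bash
python3 - <<'E'
from tl import *
T=mk('wr2',3,200,200)
print(T(365,200,0),T(365,267,.034),T(365,540,.034),T(216,395,.034),T(517,395,.034))
E
python3 plan.py .4465,.1567,.14 .433,-.0085,.14,21.0 .433,-.0085,.09
```

```text
[-18.6   7.5  -0.1] [-21.8 -26.5  -0.1] [ 20.7 -26.5  -0.2] [ -2.8 -26.5 -20.4] [ -2.8 -26.5  20.6]
t 16.33 pos [0.4465 0.1567 0.0075] jaw -19.93 w 0.475 F [-0.7005  0.4734  1.9888]
  move rows 4 x [0.0, -3.31, 0.0]
  spin rows 6 x -6.82
  move rows 5 x [2.99, 0.0, -1.44]
  move rows 2 x [-0.0, 2.5, 0.0]
```

{"name": "carry_out", "arguments": {"xyz": [[0,-1.2,0],[0,-4,0],[0,-4,0],[0,-4,0],[0,0,0]], "spin": [0,0,0,0,-6.82]}}

```text
clock: 16.75
position: [0.4496, 0.1589, 0.1467]
eef_rot: [-0.443, 0.436, -0.553, 0.555]
force: [1.5, 0.4, -0.8]
gripper_width: 0.476
```

{"name": "carry_out", "arguments": {"xyz": [[0,0,0],[0,0,0],[0,0,0],[0,0,0],[0,0,0]], "spin": [-6.82,-6.82,-6.82,-6.82,-6.82]}}

```text
clock: 17.17
position: [0.4463, 0.1565, 0.1402]
eef_rot: [-0.584, 0.584, -0.399, 0.399]
force: [-0.3, 0.1, -0.2]
gripper_width: 0.47
```

{"name": "carry_out", "arguments": {"xyz": [[2.99,0,-1.44],[2.99,0,-1.44],[2.99,0,-1.44],[2.99,0,-1.44],[2.99,0,-1.44]], "spin": [0,0,0,0,0]}}

```text
clock: 17.58
position: [0.4322, -0.0101, 0.14]
eef_rot: [-0.583, 0.583, -0.4, 0.401]
force: [1.1, -0.3, -1.9]
gripper_width: 0.473
```

{"name": "carry_out", "arguments": {"xyz": [[0,2.4,0],[0,2.4,0],[0,0,0],[0,0,0],[0,0,0]], "spin": [0,0,0,0,0]}}

```text
clock: 18.0
position: [0.4333, -0.0079, 0.0926]
eef_rot: [0.583, -0.583, 0.4, -0.4]
force: [0.7, 0.4, -0.4]
gripper_width: 0.477
```

```bash
python3 shot.py wr3; python3 plan.py .433,-.0085,.0695; python3 -c "
import cv2;im=cv2.imread('pics/wr3.png')[180:380,200:450]
cv2.imwrite('pics/wr3c.png',cv2.resize(cv2.convertScaleAbs(im,alpha=2.5),None,fx=3,fy=3,interpolation=2))"
```

```text
[ 0.4333 -0.0079  0.0926] [0.9331 0.3596 0.0006] 18.0
t 18.05 pos [ 0.4336 -0.0079  0.0928] jaw 21.07 w 0.478 F [ 1.0881  0.2303 -0.2129]
  move rows 1 x [0.04, 2.33, -0.08]
```

View pics/wr3c.png

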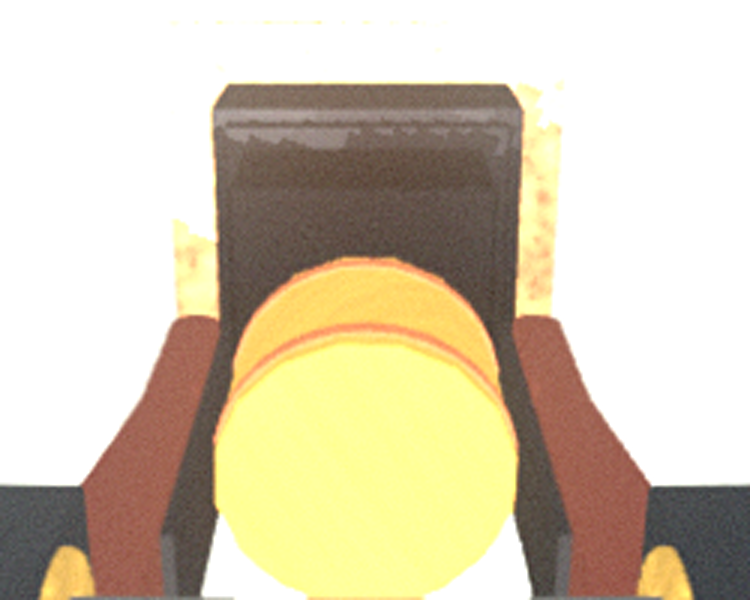

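```bash
python3 -c "
import cv2,numpy as np
im=cv2.imread('pics/wr3.png')[180:330,250:400].astype(float)
g=np.clip((cv2.GaussianBlur(im,(0,0),0.8)-15)*6,0,255).astype(np.uint8)
cv2.imwrite('pics/wr3d.png',cv2.resize(g,None,fx=4,fy=4,interpolation=2))"
```

```text
(no output)
```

View pics/wr3d.png

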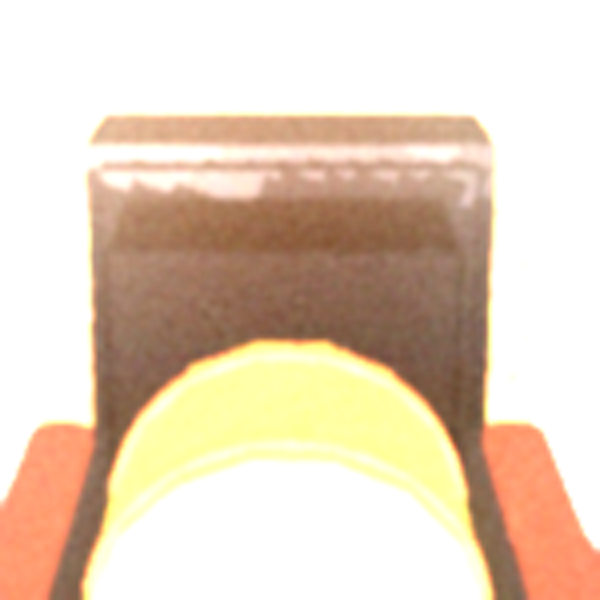

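```bash
python3 - <<'E'
from tl import *
T=mk('wr3',4,250,180)
print('plinth top',T(285,249,.062),T(107,249,.062),T(460,249,.062),'outer base',T(90,147,.03),T(492,147,.03))
T=mk('wr3',3,200,180)
print('riser bottom',T(365,258,.0851),T(365,258,.0866),'top',T(365,326,.1191-.0015),T(215,450,.119),T(517,450,.119))
E
```

```text
plinth top [-23.6  30.6   0.5] [-23.7  30.5 -23.4] [-23.6  30.6  23.9] outer base [-30.4  62.5 -29.4] [-30.4  62.6  32.1]
riser bottom [-18.6   7.5   0.7] [-19.2   6.    0.7] top [-21.  -25.    0.7] [ -3.2 -26.5 -19.7] [ -3.2 -26.4  21.4]
```

Riser and tower axis coincide to about 0.5 mm, so I lower it straight down.

{"name": "carry_out", "arguments": {"xyz": [[0,1.2,0],[0,1.0,0],[0,0,0],[0,0,0]], "spin": [0,0,0,0]}}

```text
clock: 18.38
position: [0.4327, -0.0083, 0.0696]
eef_rot: [-0.583, 0.583, -0.4, 0.4]
force: [0.1, 0.2, -0.2]
gripper_width: 0.475
```

{"name": "carry_out", "arguments": {"xyz": [[0,0.08,0],[0,0.06,0],[0,0,0]], "spin": [0,0,0]}}

```text
clock: 18.63
position: [0.4331, -0.0085, 0.0687]
eef_rot: [0.583, -0.583, 0.4, -0.401]
force: [-1.4, 0.6, 3.3]
gripper_width: 0.475
```

{"name": "carry_out", "arguments": {"xyz": [[0,0,0],[0,0,0],[0,0,0],[0,0,0],[0,0,0]], "spin": [0,0,0,0,0], "fingers": 0}}

```text
clock: 19.05
position: [0.4329, -0.0088, 0.0681]
eef_rot: [0.583, -0.583, 0.401, -0.401]
force: [0.3, 0.2, -0.2]
gripper_width: 0.814
```

{"name": "carry_out", "arguments": {"xyz": [[0,0,0],[0,0,0],[0,-3,0],[0,-4,0],[0,-4,0]], "spin": [0,0,0,0,0]}}

```text
clock: 19.47
position: [0.4318, -0.0081, 0.1787]
eef_rot: [-0.583, 0.583, -0.401, 0.399]
force: [0.7, -2.3, -0.2]
gripper_width: 0.996
```

{"name": "carry_out", "arguments": {"xyz": [[0,0,0],[0,0,0]], "spin": [0,0]}}

```text
clock: 19.63
position: [0.4342, -0.009, 0.1799]
eef_rot: [0.583, -0.582, 0.399, -0.402]
force: [-0.5, -0.7, -0.8]
gripper_width: 0.998
```

```bash
python3 shot.py wr4; python3 plan.py .472,-.308,.19; python3 -c "
import cv2,numpy as np
im=cv2.imread('pics/wr4.png')[110:310,200:450].astype(float)
g=np.clip((cv2.GaussianBlur(im,(0,0),0.6)-5)*4,0,255).astype(np.uint8)
cv2.imwrite('pics/wr4c.png',cv2.resize(g,None,fx=3,fy=3,interpolation=2))"
```

```text
[ 0.4342 -0.009   0.1799] [0.934  0.3572 0.0033] 19.6333
t 19.68 pos [ 0.4331 -0.0092  0.1784] jaw 20.93 w 1.0 F [-0.602   0.1132  0.5407]
  move rows 8 x [3.66, -0.14, -0.88]
```

View pics/wr4c.png

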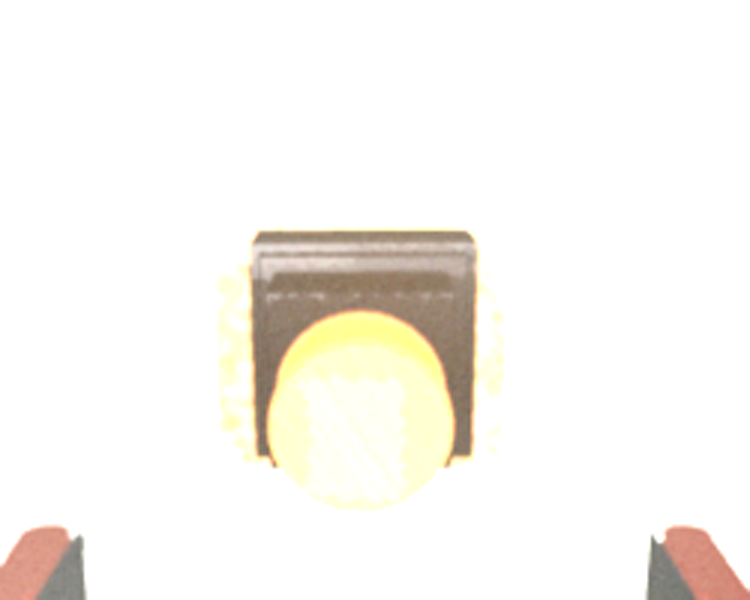

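View pics/wr4.png

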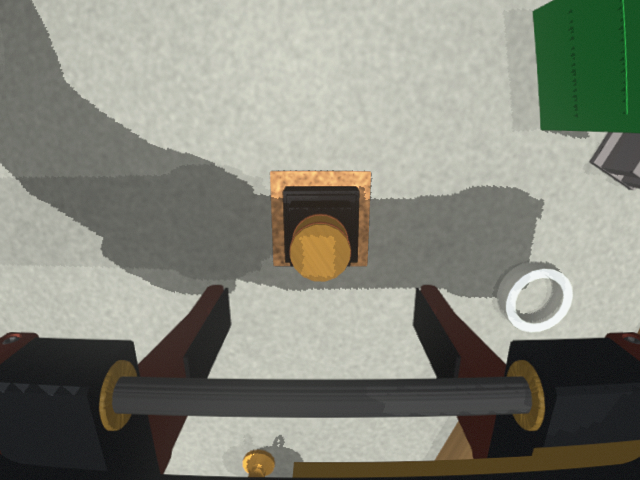

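```bash
python3 - <<'E'
from tl import *
T=mk('wr4',3,200,110)
print('riser near',T(361,509,.096),'L/R',T(267,425,.096),T(455,425,.096),'base far',T(253,247,.03),T(476,247,.03),'base near',T(259,457,.03),T(470,457,.03),'plinth near corners',T(275,466,.062),T(448,466,.062))
r=rect('wr4',(10,80,60),(30,255,255),(288,212,66,75),.096);P=r[2]
o=pickle.load(open('pics/wr4.pkl','rb'));Rm=rot(o['eef_rot'])
Q=(np.c_[P/1000,np.full(len(P),.096)]-o['position'])@Rm*1000
print('riser extents',Q.min(0),Q.max(0))
E
```

```text
riser near [19.7 83.9 -0.3] L/R [ -1.1  83.8 -21.8] [-1.  83.9 21.3] base far [-31.6 149.7 -30.4] [-31.5 149.9  31.5] base near [ 30.3 149.8 -30.5] [ 30.4 150.   31.4] plinth near corners [ 21.4 117.8 -23.1] [ 21.4 118.   22.5]
riser extents [-27.2703  83.7379 -22.5453] [20.983  83.9545 22.6906]
```

The riser is centred to about 1 mm. Now the cup.

{"name": "carry_out", "arguments": {"xyz": [[3.66,-0.14,-0.88],[3.66,-0.14,-0.88],[3.66,-0.14,-0.88],[3.66,-0.14,-0.88],[3.66,-0.14,-0.88]], "spin": [0,0,0,0,0]}}

```text
clock: 20.1
position: [0.4563, -0.1969, 0.1834]
eef_rot: [-0.583, 0.583, -0.401, 0.4]
force: [1.3, -0.1, 0.1]
gripper_width: 0.996
```

{"name": "carry_out", "arguments": {"xyz": [[3.66,-0.14,-0.88],[3.66,-0.14,-0.88],[3.66,-0.14,-0.88],[0,0,0],[0,0,0]], "spin": [0,0,0,0,0]}}

```text
clock: 20.52
position: [0.4707, -0.3089, 0.1867]
eef_rot: [0.582, -0.582, 0.403, -0.4]
force: [0.2, 0.3, 0.1]
gripper_width: 0.998
```

{"name": "carry_out", "arguments": {"xyz": [[0,0,0],[0,0,0]], "spin": [0,0]}}

```text
clock: 20.68
position: [0.4718, -0.3055, 0.1883]
eef_rot: [0.583, -0.583, 0.401, -0.399]
force: [1.2, -1.0, -0.2]
gripper_width: 0.998
```

```bash
python3 shot.py wc1; python3 plan.py
```

```text
[ 0.4718 -0.3055  0.1883] [ 0.9329  0.3602 -0.0008] 20.6833
t 20.73 pos [ 0.4719 -0.3056  0.1887] jaw 21.12 w 1.0 F [-0.4237 -0.7638  0.3506]
```

View pics/wc1.png

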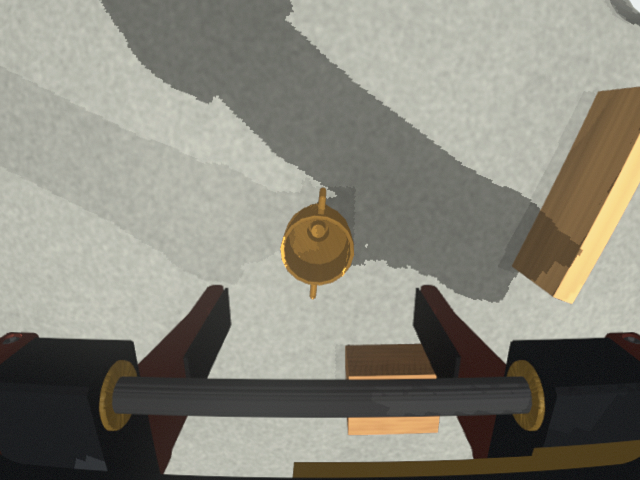

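The cup rim is centred at about (317,250). The handles run from (323,192) to (313,296), which is 5.5° off the tool x axis.

```bash
python3 - <<'E'
from tl import *
T=mk('wc1',1,.33,.33)
for p in((317.5,249.5),(281,249),(354,249),(317.5,215),(317.5,284)): print(T(*p,.09))
print(T(323,190,.075),T(313,297,.075))
E
```

```text
[ 2.2 98.3 -2.1]
[  1.9  98.3 -28.7]
[ 1.9 98.3 24.4]
[-23.4  98.3  -2. ]
[29.3 98.2 -2.2]
[-38.8 113.4   1.9] [ 46.9 113.2  -6.1]
```

{"name": "carry_out", "arguments": {"xyz": [[0,0,0],[0.3,3.6,-0.18],[0,3.6,0],[0,3.5,0],[0,0,0]], "spin": [5.3,0,0,0,0]}}

```text
clock: 21.15
position: [0.4674, -0.308, 0.0767]
eef_rot: [-0.564, 0.564, -0.43, 0.423]
force: [-0.6, 0.6, -0.4]
gripper_width: 1.003
```

{"name": "carry_out", "arguments": {"xyz": [[0,0,0]], "spin": [0]}}

```text
clock: 21.23
position: [0.4704, -0.309, 0.0816]
eef_rot: [0.564, -0.564, 0.428, -0.425]
force: [1.1, -0.1, 0.6]
gripper_width: 1.001
```

```bash
python3 shot.py wc2; python3 plan.py
```

```text
[ 0.4704 -0.309   0.0816] [ 0.9622  0.2723 -0.0019] 21.2333
t 21.28 pos [ 0.4718 -0.3097  0.0833] jaw 15.78 w 1.006 F [-0.4689 -0.3537  0.8856]
```

View pics/wc2.png

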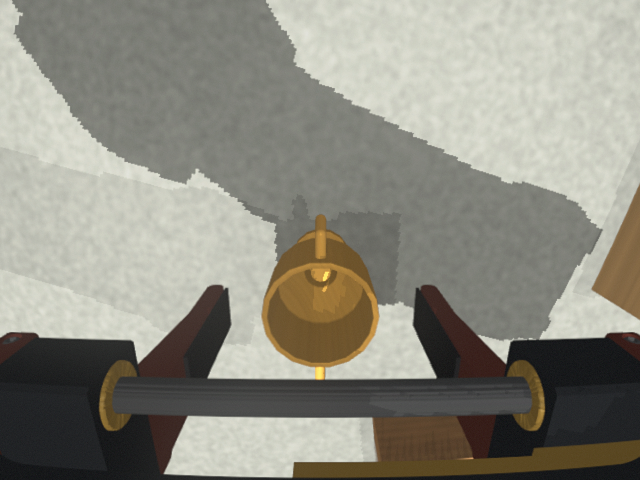

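The cup is centred between the fingers, spanning columns 264–378, with the handles in line. I lower and grip.

{"name": "carry_out", "arguments": {"xyz": [[0,1.6,0],[0,1.6,0],[0,0,0],[0,0,0]], "spin": [0,0,0,0]}}

```text
clock: 21.62
position: [0.4719, -0.3108, 0.0521]
eef_rot: [0.564, -0.564, 0.426, -0.428]
force: [0.1, -0.5, 0.6]
gripper_width: 1.0
```

{"name": "carry_out", "arguments": {"xyz": [[0,0,0],[0,0,0],[0,0,0],[0,0,0],[0,0,0]], "spin": [0,0,0,0,0], "fingers": 1, "newtons": 15}}

```text
clock: 22.03
position: [0.4712, -0.3109, 0.0507]
eef_rot: [-0.563, 0.564, -0.427, 0.427]
force: [-0.2, 0.4, 0.5]
gripper_width: 0.661
```

{"name": "carry_out", "arguments": {"xyz": [[0,0,0],[0,0,0],[0,0,0],[0,0,0]], "spin": [0,0,0,0]}}

```text
clock: 22.37
position: [0.4711, -0.3109, 0.0504]
eef_rot: [-0.563, 0.564, -0.427, 0.427]
force: [-0.4, 0.2, 3.6]
gripper_width: 0.591
```

```bash
python3 shot.py wc3; python3 plan.py .4704,-.31,.24
```

```text
[ 0.4711 -0.3109  0.0504] [ 0.9628  0.2702 -0.    ] 22.3667
t 22.42 pos [ 0.4711 -0.3108  0.0505] jaw 15.68 w 0.59 F [-1.1745 -0.3686  4.0183]
  move rows 5 x [-0.02, -3.79, -0.01]
```

View pics/wc3.png

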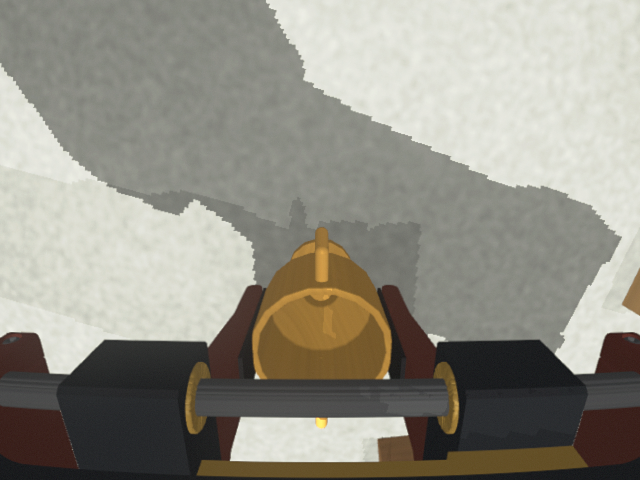

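```bash
python3 - <<'E'
from tl import *
T=mk('wc3',1,.33,.33)
print('rim far',T(322,287,.09),'L/R',T(253,338,.09),T(391,338,.09),'foot far',T(322,240,0.002))
E
python3 plan.py .4711,-.3108,.23 .433,-.009,.23,21 .433,-.009,.17
```

```text
rim far [-27.9 -39.6   0.9] L/R [ -7.2 -39.6 -24.8] [ -7.2 -39.6  26.6] foot far [-19.6  48.4   1. ]
t 22.42 pos [ 0.4711 -0.3108  0.0505] jaw 15.68 w 0.59 F [-1.1745 -0.3686  4.0183]
  move rows 5 x [0.0, -3.59, 0.0]
  spin rows 1 x -5.32
  move rows 8 x [-3.69, -0.0, 0.91]
  move rows 2 x [-0.0, 3.0, -0.0]
```

{"name": "carry_out", "arguments": {"xyz": [[0,-1.2,0],[0,-4.1,0],[0,-4.1,0],[0,-4.1,0],[0,-4.1,0]], "spin": [0,0,0,0,0]}}

```text
clock: 22.83
position: [0.4707, -0.3098, 0.2285]
eef_rot: [0.564, -0.563, 0.427, -0.427]
force: [0.3, -0.7, -0.9]
gripper_width: 0.589
```

{"name": "carry_out", "arguments": {"xyz": [[0,0,0],[0,0,0],[-3.69,0,0.91],[-3.69,0,0.91],[-3.69,0,0.91]], "spin": [-5.32,0,0,0,0]}}

```text
clock: 23.25
position: [0.4552, -0.1961, 0.2247]
eef_rot: [0.582, -0.582, 0.403, -0.401]
force: [1.5, 0.4, -1.6]
gripper_width: 0.587
```

{"name": "carry_out", "arguments": {"xyz": [[-3.69,0,0.91],[-3.69,0,0.91],[-3.69,0,0.91],[-3.69,0,0.91],[-3.6,0,0.91]], "spin": [0,0,0,0,0]}}

```text
clock: 23.67
position: [0.4317, -0.0082, 0.2252]
eef_rot: [-0.582, 0.583, -0.402, 0.401]
force: [0.8, 0.7, -1.7]
gripper_width: 0.594
```

{"name": "carry_out", "arguments": {"xyz": [[0,0,0],[0,2.7,0],[0,2.7,0],[0,0,0],[0,0,0]], "spin": [0,0,0,0,0]}}

```text
clock: 24.08
position: [0.4318, -0.0097, 0.1711]
eef_rot: [-0.582, 0.583, -0.402, 0.399]
force: [-0.5, 1.1, -1.6]
gripper_width: 0.583
```

{"name": "carry_out", "arguments": {"xyz": [[0,0,0],[0,0,0]], "spin": [0,0]}}

```text
clock: 24.25
position: [0.4342, -0.0098, 0.1733]
eef_rot: [0.583, -0.582, 0.4, -0.401]
force: [1.0, 0.4, -2.0]
gripper_width: 0.589
```

```bash
python3 shot.py wc4; python3 plan.py .4336,-.01,.1464; python3 -c "
from h import *
for n in('scene','side'): cv2.imwrite(f'pics/{n}c4.png',optics.capture(n)[:,:,::-1])
a=cv2.imread('pics/scenec4.png')[130:260,230:400];b=cv2.imread('pics/sidec4.png')[190:340,300:460]
cv2.imwrite('pics/c4.png',np.hstack([cv2.resize(a,(400,306),interpolation=2),cv2.resize(b,(326,306),interpolation=2)]))"
```

```text
[ 0.4342 -0.0098  0.1733] [0.9339 0.3576 0.0012] 24.25
t 24.3 pos [ 0.4343 -0.0099  0.1733] jaw 20.95 w 0.588 F [-0.626   0.0352 -2.2242]
  move rows 1 x [-0.02, 2.69, -0.07]
```

View pics/wc4.png

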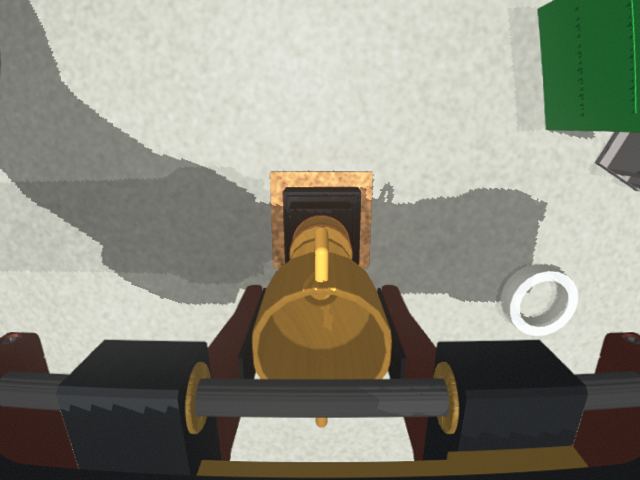

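View pics/c4.png

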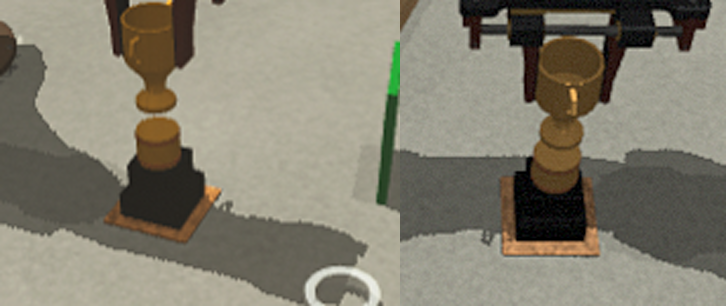

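```bash
python3 - <<'E'
from h import *
a=cv2.imread('pics/scenec4.png')[130:230,270:330];b=cv2.imread('pics/sidec4.png')[200:320,340:410]
A=cv2.resize(a,None,fx=6,fy=6,interpolation=2);B=cv2.resize(b,None,fx=5,fy=5,interpolation=2)
cv2.imwrite('pics/c4b.png',np.hstack([A,B[:600]]))
for n in('scene','side'):
    for p in((.433,-.009),(.435,-.009),(.433,-.007)):
        print(n,p,proj(n,[[*p,.04],[*p,.079],[*p,.096],[*p,.123],[*p,.19]]).round(1).tolist())
E
```

```text
scene (0.433, -0.009) [[297.8, 203.5], [296.9, 189.5], [296.4, 183.2], [295.8, 172.9], [294.0, 145.7]]
scene (0.435, -0.009) [[298.4, 203.8], [297.5, 189.9], [297.1, 183.6], [296.4, 173.3], [294.6, 146.0]]
scene (0.433, -0.007) [[298.4, 203.1], [297.5, 189.1], [297.1, 182.8], [296.4, 172.6], [294.7, 145.4]]
side (0.433, -0.009) [[373.4, 283.9], [375.3, 271.1], [376.1, 265.2], [377.5, 255.5], [381.4, 229.2]]
side (0.435, -0.009) [[372.4, 283.6], [374.2, 270.8], [375.1, 264.9], [376.4, 255.2], [380.2, 228.9]]
side (0.433, -0.007) [[373.1, 284.7], [374.9, 271.9], [375.8, 266.0], [377.2, 256.3], [381.0, 230.0]]
```

View pics/c4b.png

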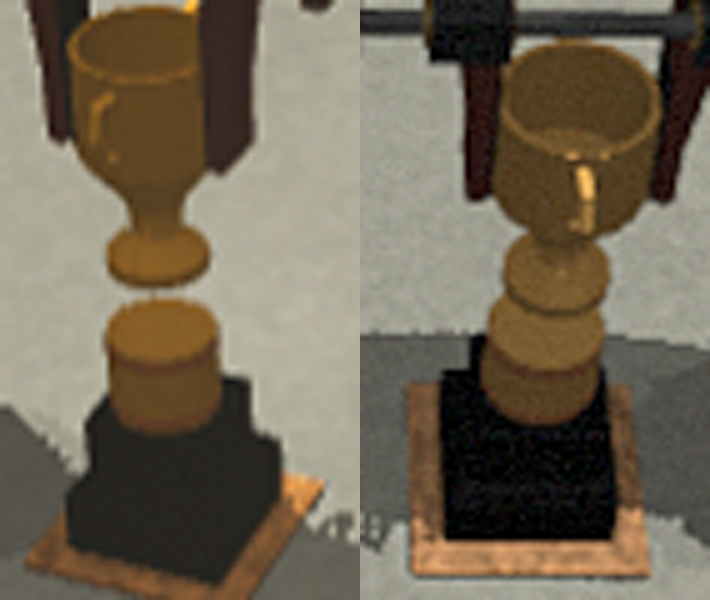

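The fixed views put the cup foot over the riser to within 1–2 mm. I nudge it 0.6 mm and set it down.

{"name": "carry_out", "arguments": {"xyz": [[0.06,1.4,0],[0,1.15,0],[0,0,0],[0,0,0]], "spin": [0,0,0,0]}}

```text
clock: 24.73
position: [0.4333, -0.0103, 0.1465]
eef_rot: [-0.583, 0.583, -0.401, 0.4]
force: [-0.2, -0.9, -1.9]
gripper_width: 0.584
```

{"name": "carry_out", "arguments": {"xyz": [[0,0.08,0],[0,0.06,0],[0,0,0]], "spin": [0,0,0]}}

```text
clock: 24.98
position: [0.4339, -0.0104, 0.1455]
eef_rot: [0.583, -0.583, 0.4, -0.401]
force: [-0.5, 0.7, -1.2]
gripper_width: 0.592
```

{"name": "carry_out", "arguments": {"xyz": [[0,0.06,0],[0,0,0],[0,0,0]], "spin": [0,0,0]}}

```text
clock: 25.23
position: [0.434, -0.0104, 0.1451]
eef_rot: [0.583, -0.583, 0.4, -0.401]
force: [-0.6, 0.2, 4.0]
gripper_width: 0.589
```

Contact at +4 N. I release, retreat straight up and check.

{"name": "carry_out", "arguments": {"xyz": [[0,0,0],[0,0,0],[0,0,0],[0,0,0],[0,0,0]], "spin": [0,0,0,0,0], "fingers": 0.2}}

```text
clock: 25.65
position: [0.4337, -0.0104, 0.1447]
eef_rot: [-0.583, 0.583, -0.401, 0.4]
force: [0.8, -0.6, -0.3]
gripper_width: 0.796
```

{"name": "carry_out", "arguments": {"xyz": [[0,0,0],[0,0,0],[0,-1.5,0],[0,-3,0],[0,-4,0]], "spin": [0,0,0,0,0], "fingers": 0}}

```text
clock: 26.07
position: [0.432, -0.0102, 0.2289]
eef_rot: [-0.583, 0.583, -0.402, 0.398]
force: [1.1, -0.7, 0.0]
gripper_width: 1.003
```

{"name": "carry_out", "arguments": {"xyz": [[0,-4,0],[0,-2,0],[0,0,0],[0,0,0]], "spin": [0,0,0,0]}}

```text
clock: 26.4
position: [0.4342, -0.0107, 0.2905]
eef_rot: [0.583, -0.583, 0.4, -0.402]
force: [0.7, -0.2, 1.0]
gripper_width: 0.995
```

```bash
python3 plan.py; python3 shot.py wc5; python3 - <<'E'
from h import *
for n in('scene','side'): cv2.imwrite(f'pics/{n}c5.png',optics.capture(n)[:,:,::-1])
a=cv2.imread('pics/scenec5.png')[130:230,270:330];b=cv2.imread('pics/sidec5.png')[200:320,340:410]
A=cv2.resize(a,None,fx=6,fy=6,interpolation=2);B=cv2.resize(b,None,fx=5,fy=5,interpolation=2)
cv2.imwrite('pics/c5b.png',np.hstack([A,B[:600]]))
print(proj('scene',[[.433,-.009,z] for z in(.096,.186)]),proj('side',[[.433,-.009,z] for z in(.096,.186)]))
E
```

```text
t 26.4 pos [ 0.4342 -0.0107  0.2905] jaw 20.96 w 0.995 F [ 0.7396 -0.1665  1.0401]
[ 0.4342 -0.0107  0.2905] [0.9339 0.3577 0.0015] 26.4
[[296.4434 183.221 ]
 [294.073  147.4079]] [[376.1273 265.2225]
 [381.1326 230.8521]]
```

View pics/c5b.png

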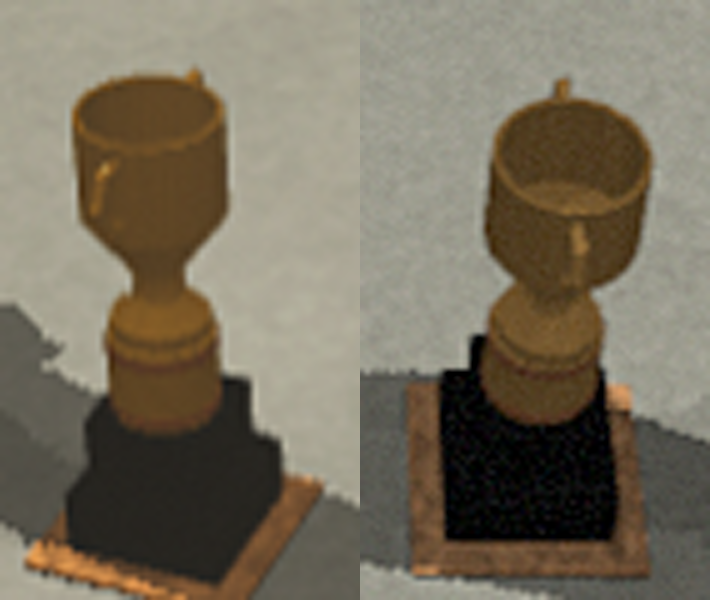

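View pics/sidec5.png

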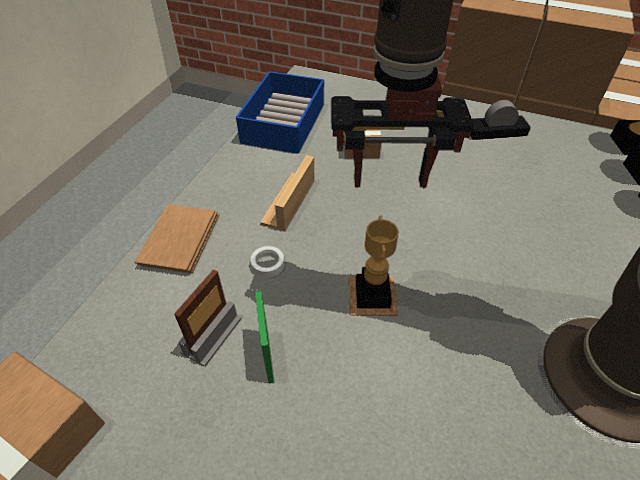

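The cup foot sits inside the riser's top in both views, and the axes agree to 0.5 px. Now the plaque.

```bash
python3 plan.py .434,-.0107,.28 .679,.181,.22,-6.4
```

```text
t 26.55 pos [ 0.433  -0.0106  0.2885] jaw 21.0 w 1.0 F [-0.0169 -0.1438 -0.2558]
  move rows 1 x [0.05, 0.85, 0.1]
  spin rows 4 x 6.85
  move rows 8 x [-2.72, 0.75, 2.78]
```

{"name": "carry_out", "arguments": {"xyz": [[0,0,0],[0,0,0],[0,0,0],[0,0,0],[-2.72,0.75,2.78]], "spin": [6.85,6.85,6.85,6.85,0]}}

```text
clock: 26.97
position: [0.4619, 0.0091, 0.2821]
eef_rot: [-0.466, 0.47, -0.529, 0.532]
force: [1.5, -0.7, 0.6]
gripper_width: 0.999
```

{"name": "carry_out", "arguments": {"xyz": [[-2.72,0.75,2.78],[-2.72,0.75,2.78],[-2.72,0.75,2.78],[-2.72,0.75,2.78],[-2.72,0.75,2.78]], "spin": [0,0,0,0,0]}}

```text
clock: 27.38
position: [0.6183, 0.1345, 0.2415]
eef_rot: [0.47, -0.473, 0.528, -0.526]
force: [0.3, -0.8, 0.6]
gripper_width: 0.999
```

{"name": "carry_out", "arguments": {"xyz": [[-2.72,0.75,2.78],[-2.72,0.75,2.78],[0,0,0],[0,0,0],[0,0,0]], "spin": [0,0,0,0,0]}}

```text
clock: 27.8
position: [0.678, 0.1814, 0.2277]
eef_rot: [0.471, -0.473, 0.527, -0.526]
force: [0.4, -0.8, -0.3]
gripper_width: 0.996
```

```bash
python3 shot.py wq1; python3 plan.py .679,.181,.15,-6.4
```

```text
[0.678  0.1814 0.2277] [ 0.9939 -0.1101 -0.0031] 27.8
t 27.85 pos [0.6782 0.1806 0.2289] jaw -6.38 w 1.003 F [ 0.0325 -0.321   1.111 ]
  spin rows 1 x 0.02
  move rows 2 x [-0.03, 3.94, 0.04]
```

View pics/wq1.png

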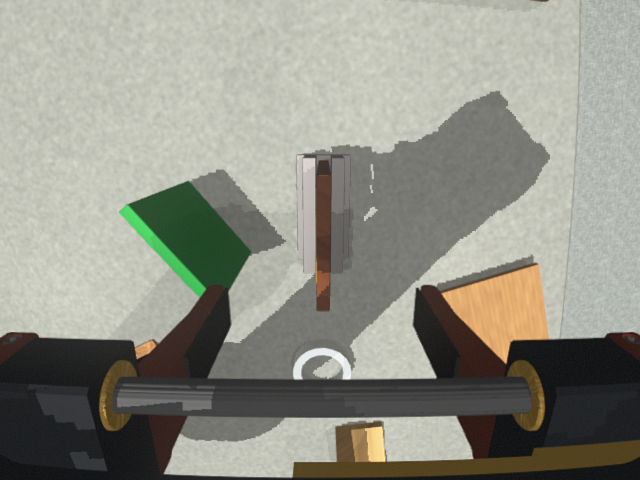

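The plaque's top edge runs vertically from (323,175) to (323,310), so it is aligned with the jaw. I will half-close the fingers first to clear the green board.

```bash
python3 - <<'E'
from tl import *
T=mk('wq1',1,.33,.33)
print(T(323.5,175,.138),T(323.5,310,.138),T(316.5,240,.138),T(330.5,240,.138),'green',T(208,295,.13),T(250,252,0))
E
```

```text
[-52.7  89.7   1.6] [46.3 89.8  1.7] [-7.7 89.8 -3.3] [-7.7 89.7  6.5] green [ 38.2  98.  -86.1] [ 46.3 228.  -78. ]
```

{"name": "carry_out", "arguments": {"xyz": [[-0.25,0,0.2],[0,3.0,0],[0,3.0,0],[0,3.0,0],[0,0,0]], "spin": [0,0,0,0,0], "fingers": 0.5}}

```text
clock: 28.27
position: [0.6787, 0.18, 0.1346]
eef_rot: [0.468, -0.474, 0.528, -0.527]
force: [-0.8, -0.5, -1.0]
gripper_width: 0.662
```

{"name": "carry_out", "arguments": {"xyz": [[0,0,0],[0,0,0]], "spin": [0,0]}}

```text
clock: 28.43
position: [0.6821, 0.1832, 0.1422]
eef_rot: [-0.472, 0.47, -0.527, 0.528]
force: [-0.3, -0.3, 0.3]
gripper_width: 0.517
```

```bash
python3 shot.py wq2; python3 plan.py
```

```text
[0.6821 0.1832 0.1422] [ 0.9937 -0.1123  0.0023] 28.4333
t 28.48 pos [0.6824 0.1836 0.1427] jaw -6.44 w 0.508 F [ 0.7354 -0.3209  0.3235]
```

View pics/wq2.png

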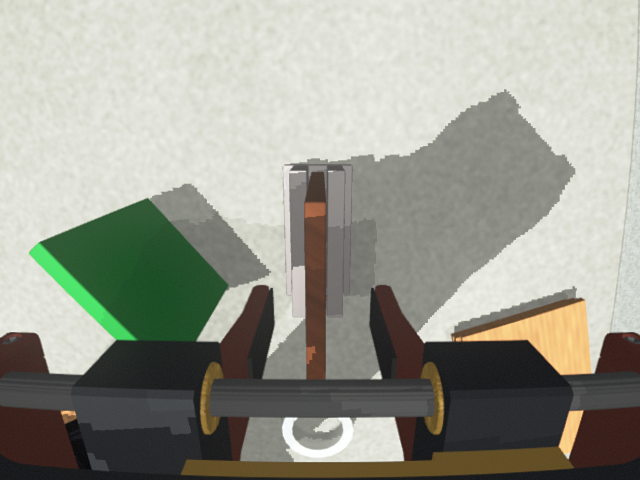

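The plaque is about 2 mm left of the middle between the fingers. I shift, lower and pinch.

{"name": "carry_out", "arguments": {"xyz": [[0,1.2,-0.2],[0,1.2,0],[0,1.1,0],[0,0,0],[0,0,0]], "spin": [0,0,0,0,0]}}

```text
clock: 28.9
position: [0.6787, 0.1832, 0.1034]
eef_rot: [0.471, -0.472, 0.527, -0.527]
force: [1.5, -0.4, 0.7]
gripper_width: 0.501
```

{"name": "carry_out", "arguments": {"xyz": [[0,0,0],[0,0,0],[0,0,0],[0,0,0],[0,0,0]], "spin": [0,0,0,0,0], "fingers": 1, "newtons": 20}}

```text
clock: 29.32
position: [0.6795, 0.1837, 0.1051]
eef_rot: [-0.471, 0.471, -0.527, 0.527]
force: [0.6, -0.3, 0.2]
gripper_width: 0.159
```

{"name": "carry_out", "arguments": {"xyz": [[0,0,0],[0,0,0],[0,0,0],[0,0,0]], "spin": [0,0,0,0]}}

```text
clock: 29.65
position: [0.6794, 0.1836, 0.105]
eef_rot: [-0.471, 0.471, -0.527, 0.527]
force: [-0.9, -0.4, 2.4]
gripper_width: 0.11
```

```bash
python3 shot.py wq3; python3 plan.py; python3 -c "
from h import *
cv2.imwrite('pics/scq3.png',optics.capture('scene')[:,:,::-1])"
```

```text
[0.6794 0.1836 0.105 ] [ 0.9938 -0.1115  0.0004] 29.65
t 29.7 pos [0.6794 0.1836 0.105 ] jaw -6.4 w 0.11 F [ 0.9291 -0.0412  2.937 ]
```

View pics/wq3.png

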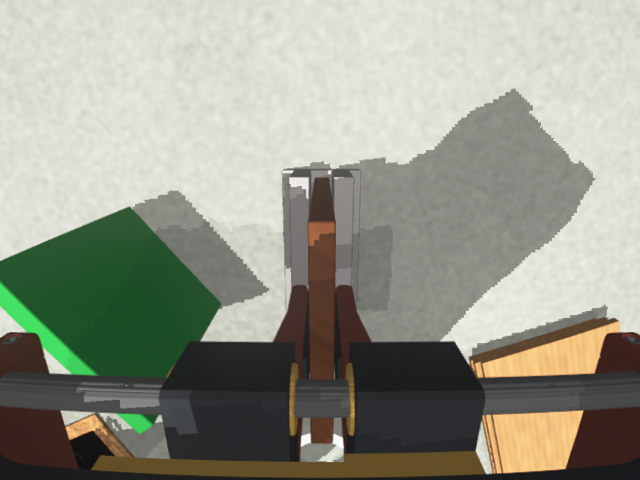

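```bash
python3 - <<'E'
from tl import *
T=mk('wq3',1,.33,.33)
print(T(322,222,.138),T(322,443,.138),T(308,230,.138),T(336,230,.138))
E
python3 plan.py .6794,.1836,.25 .636,-.195,.25,1.4 
```

```text
[-50.2 -33.    0.4] [ 49.5 -33.    0.4] [-47.3 -33.   -4.5] [-47.3 -33.    5.4]
t 29.75 pos [0.6794 0.1836 0.105 ] jaw -6.4 w 0.112 F [-0.2041 -0.6248  2.4571]
  move rows 4 x [-0.0, -3.63, 0.0]
  spin rows 2 x -3.9
  move rows 10 x [3.77, -0.0, -0.53]
```

{"name": "carry_out", "arguments": {"xyz": [[0,-1,0],[0,-2.5,0],[0,-3.5,0],[0,-3.8,0],[0,-3.7,0]], "spin": [0,0,0,0,0]}}

```text
clock: 30.17
position: [0.6788, 0.1835, 0.2516]
eef_rot: [0.471, -0.472, 0.527, -0.527]
force: [0.7, 0.5, -0.9]
gripper_width: 0.111
```

{"name": "carry_out", "arguments": {"xyz": [[0,0,0],[0,0,0],[0,0,0],[3.77,0,-0.53],[3.77,0,-0.53]], "spin": [0,-3.9,-3.9,0,0]}}

```text
clock: 30.58
position: [0.6695, 0.1105, 0.2498]
eef_rot: [0.508, -0.507, 0.493, -0.492]
force: [0.5, -1.3, -1.1]
gripper_width: 0.111
```

{"name": "carry_out", "arguments": {"xyz": [[3.77,0,-0.53],[3.77,0,-0.53],[3.77,0,-0.53],[3.77,0,-0.53],[3.77,0,-0.53]], "spin": [0,0,0,0,0]}}

```text
clock: 31.0
position: [0.648, -0.083, 0.25]
eef_rot: [-0.506, 0.506, -0.494, 0.494]
force: [0.8, -0.1, -1.7]
gripper_width: 0.108
```

{"name": "carry_out", "arguments": {"xyz": [[3.77,0,-0.53],[3.77,0,-0.53],[3.77,0,-0.53],[0,0,0],[0,0,0]], "spin": [0,0,0,0,0]}}

```text
clock: 31.42
position: [0.6346, -0.1984, 0.2493]
eef_rot: [-0.504, 0.505, -0.495, 0.495]
force: [-0.0, 1.9, -1.1]
gripper_width: 0.114
```

{"name": "carry_out", "arguments": {"xyz": [[0,0,0],[0,0,0]], "spin": [0,0]}}

```text
clock: 31.58
position: [0.6357, -0.1927, 0.2501]
eef_rot: [0.507, -0.506, 0.493, -0.493]
force: [-0.2, 0.5, -0.5]
gripper_width: 0.109
```

```bash
python3 shot.py wq4; python3 plan.py
```

```text
[ 0.6357 -0.1927  0.2501] [0.9996 0.0267 0.0003] 31.5833
t 31.63 pos [ 0.6358 -0.1925  0.2501] jaw 1.56 w 0.111 F [-0.3485  1.0267 -0.9556]
```

View pics/wq4.png

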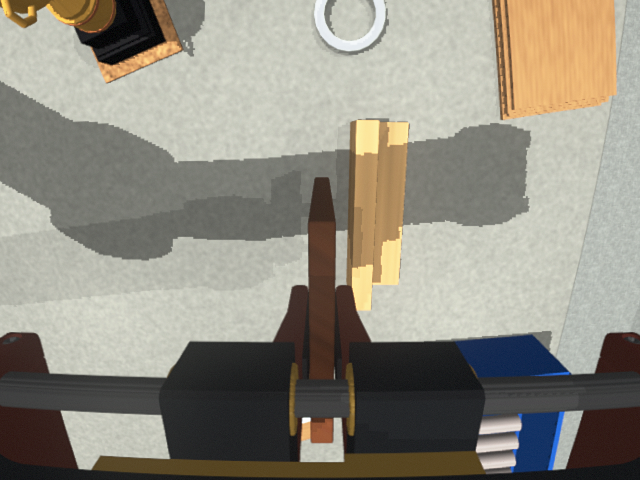

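The plaque is held over the floor just on the robot's side of the wall. The wall's top runs from (357,120) to (353,310). I zoom in to measure the gap.

```bash
python3 -c "
import cv2;im=cv2.imread('pics/wq4.png')[110:320,290:420]
cv2.imwrite('pics/wq4c.png',cv2.resize(im,None,fx=2.8,fy=2.8,interpolation=2))
cv2.imwrite('pics/wq4c.png',cv2.resize(im,(520,840),interpolation=2)[:600])
cv2.imwrite('pics/wq4d.png',cv2.resize(im,(520,840),interpolation=2)[400:])"
```

```text
(no output)
```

View pics/wq4c.png

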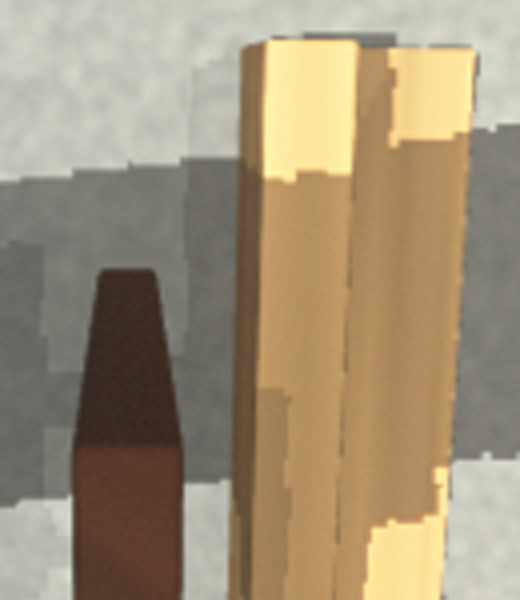

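View pics/wq4d.png

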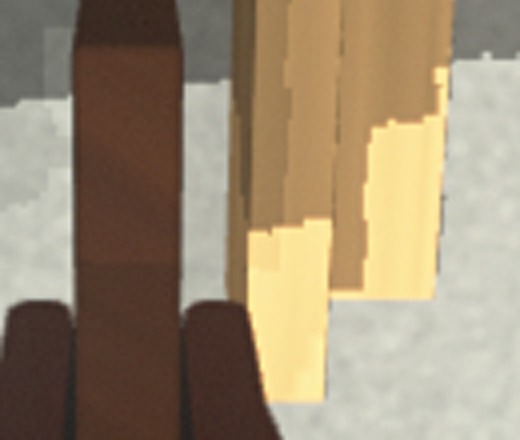

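```bash
python3 - <<'E'
from tl import *
T=mk('wq4',4,290,110)
print('wall top face',T(266,41,.075),T(261,180,.075),T(255,450,.075),T(248,630,.075),'back',T(357,41,.075),T(325,800,.075))
print('wall bottom face',T(243,45,0),T(228,560,0))
print('plaque bottom',T(100,270,.153),T(156,270,.153),'top',T(74,446,.283),T(182,446,.283))
im,hs,C=load('wq4');P=plane('wrist',[(266/4+290-.33,41/4+110-.33),(248/4+290-.33,630/4+110-.33)],.075,C);print(P)
E
```

```text
wall top face [-90.1 175.1  30.2] [-60.7 175.1  29.7] [  0.2 175.1  29.8] [ 44.3 175.   29.1] back [-90.2 175.2  49.7] [ 89.2 175.   49.3]
wall bottom face [-91.  250.1  30.7] [ 50.7 250.   29.3]
plaque bottom [-50.4  97.1  -4.3] [-50.4  97.1   5.3] top [-50.4 -32.9  -4.3] [-50.4 -32.9   5.3]
[[ 0.6635 -0.1017  0.075 ]
 [ 0.6661 -0.2361  0.075 ]]
```

The wall face is parallel to within 0.5°, and the plaque is centred on its length. The gap is 24.5 mm and I want 22, so I shift 2.5 mm and lower.

{"name": "carry_out", "arguments": {"xyz": [[0,3.5,0.25],[0,3.5,0],[0,3.5,0],[0,3.0,0],[0,1.0,0]], "spin": [0,0,0,0,0]}}

```text
clock: 32.05
position: [0.6358, -0.1929, 0.1001]
eef_rot: [-0.506, 0.508, -0.495, 0.491]
force: [-0.7, 0.4, -1.2]
gripper_width: 0.115
```

{"name": "carry_out", "arguments": {"xyz": [[0,0,0],[0,0,0],[0,0,0]], "spin": [0,0,0]}}

```text
clock: 32.3
position: [0.6396, -0.1939, 0.1072]
eef_rot: [0.507, -0.506, 0.493, -0.495]
force: [0.0, 0.0, -1.6]
gripper_width: 0.111
```

```bash
python3 plan.py; python3 shot.py wq5; python3 - <<'E'
from h import *
for n in('scene','side'): cv2.imwrite(f'pics/{n}q5.png',optics.capture(n)[:,:,::-1])
a=cv2.imread('pics/sceneq5.png')[200:370,220:400];b=cv2.imread('pics/sideq5.png')[110:250,230:360]
cv2.imwrite('pics/q5.png',np.hstack([cv2.resize(a,(400,378),interpolation=2),cv2.resize(b,(351,378),interpolation=2)]))
E
```

```text
t 32.3 pos [ 0.6396 -0.1939  0.1072] jaw 1.44 w 0.111 F [ 0.0155  0.0325 -1.6296]
[ 0.6396 -0.1939  0.1072] [0.9997 0.0252 0.0032] 32.3
```

View pics/q5.png

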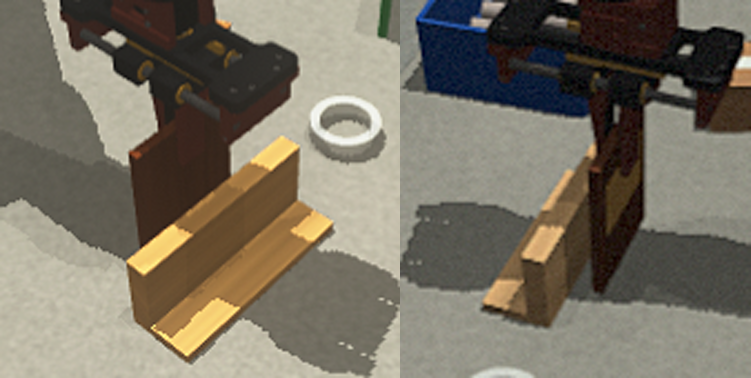

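{"name": "carry_out", "arguments": {"xyz": [[0,0.5,0],[0,0.3,0],[0,0,0],[0,0,0]], "spin": [0,0,0,0]}}

```text
clock: 32.78
position: [0.6381, -0.1948, 0.0968]
eef_rot: [0.506, -0.506, 0.494, -0.494]
force: [0.2, 0.4, 0.8]
gripper_width: 0.111
```

{"name": "carry_out", "arguments": {"xyz": [[0,0.08,0],[0,0.06,0],[0,0,0]], "spin": [0,0,0]}}

```text
clock: 33.03
position: [0.6383, -0.1948, 0.0968]
eef_rot: [-0.506, 0.506, -0.494, 0.494]
force: [-3.1, -0.3, 9.4]
gripper_width: 0.115
```

```bash
python3 plan.py
```

```text
t 33.03 pos [ 0.6383 -0.1948  0.0968] jaw 1.39 w 0.115 F [-3.0977 -0.2561  9.4172]
```

The foot is on the bench with a gap of about 22 mm. I open slightly so the plaque stays caged, then let the near finger ease it back against the wall.

{"name": "carry_out", "arguments": {"xyz": [[0,0,0],[0,0,0],[0,0,0],[0,0,0],[0,0,0]], "spin": [0,0,0,0,0], "fingers": 0.68}}

```text
clock: 33.45
position: [0.6379, -0.1945, 0.095]
eef_rot: [-0.506, 0.506, -0.494, 0.494]
force: [0.2, 0.8, -0.1]
gripper_width: 0.319
```

{"name": "carry_out", "arguments": {"xyz": [[0,-0.1,0.2],[0,0,0.25],[0,0,0.2],[0,0,0.2],[0,0,0.2]], "spin": [0,0,0,0,0]}}

```text
clock: 33.87
position: [0.6488, -0.1942, 0.0963]
eef_rot: [0.506, -0.506, 0.494, -0.494]
force: [0.8, 0.4, 0.3]
gripper_width: 0.322
```

```bash
python3 plan.py; python3 shot.py wq6;  python3 - <<'E'
from h import *
for n in('scene','side'): cv2.imwrite(f'pics/{n}q6.png',optics.capture(n)[:,:,::-1])
a=cv2.imread('pics/wq6.png')[150:450,220:460];b=cv2.imread('pics/sideq6.png')[110:250,230:360]
cv2.imwrite('pics/q6.png',np.hstack([cv2.resize(a,(320,400),interpolation=2),cv2.resize(b,(371,400),interpolation=2)]))
E
```

```text
t 33.87 pos [ 0.6488 -0.1942  0.0963] jaw 1.4 w 0.322 F [0.7838 0.3625 0.3107]
[ 0.6488 -0.1942  0.0963] [ 0.9997  0.0245 -0.    ] 33.8667
```

View pics/q6.png

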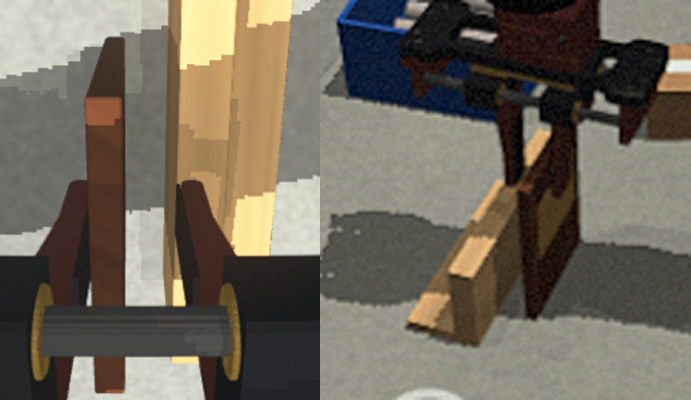

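The near finger is now touching the plaque. I continue slowly toward the wall.

{"name": "carry_out", "arguments": {"xyz": [[0,0,0.2],[0,0,0.25],[0,0,0.25],[0,0,0.25],[0,0,0.2]], "spin": [0,0,0,0,0]}}

```text
clock: 34.43
position: [0.6604, -0.194, 0.0964]
eef_rot: [0.506, -0.506, 0.494, -0.494]
force: [0.5, -0.3, 0.3]
gripper_width: 0.321
```

{"name": "carry_out", "arguments": {"xyz": [[0,0,0.2],[0,0,0.2],[0,0,0.2],[0,0,0.2],[0,0,0]], "spin": [0,0,0,0,0]}}

```text
clock: 34.85
position: [0.6684, -0.1937, 0.0963]
eef_rot: [0.506, -0.506, 0.494, -0.494]
force: [0.1, -0.1, 0.1]
gripper_width: 0.32
```

```bash
python3 plan.py; python3 shot.py wq7;  python3 - <<'E'
from h import *
for n in('scene','side'): cv2.imwrite(f'pics/{n}q7.png',optics.capture(n)[:,:,::-1])
a=cv2.imread('pics/wq7.png')[150:450,220:460];b=cv2.imread('pics/sideq7.png')[110:250,230:360]
cv2.imwrite('pics/q7.png',np.hstack([cv2.resize(a,(320,400),interpolation=2),cv2.resize(b,(371,400),interpolation=2)]))
E
```

```text
t 34.85 pos [ 0.6684 -0.1937  0.0963] jaw 1.41 w 0.32 F [ 0.07   -0.1402  0.1154]
[ 0.6684 -0.1937  0.0963] [0.9997 0.0245 0.0002] 34.85
```

View pics/q7.png

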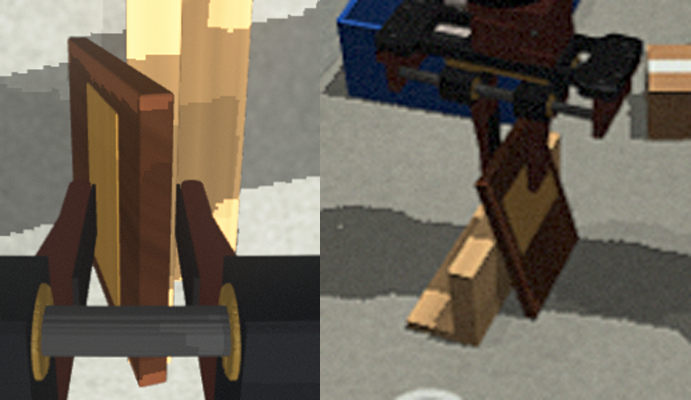

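It is leaning now. I go 4 mm further so the far finger clears it, open a little and lift out.

{"name": "carry_out", "arguments": {"xyz": [[0,0,0.2],[0,0,0.2],[0,0,0],[0,0,0]], "spin": [0,0,0,0]}}

```text
clock: 35.33
position: [0.6722, -0.1936, 0.0963]
eef_rot: [0.506, -0.506, 0.494, -0.494]
force: [-0.4, 0.9, 0.1]
gripper_width: 0.319
```

{"name": "carry_out", "arguments": {"xyz": [[0,0,0],[0,0,0],[0,0,0],[0,0,0]], "spin": [0,0,0,0], "fingers": 0.55}}

```text
clock: 35.67
position: [0.672, -0.1938, 0.0964]
eef_rot: [-0.506, 0.506, -0.494, 0.494]
force: [0.8, -0.5, -1.2]
gripper_width: 0.445
```

```bash
python3 plan.py; python3 shot.py wq8;  python3 - <<'E'
from h import *
for n in('scene','side'): cv2.imwrite(f'pics/{n}q8.png',optics.capture(n)[:,:,::-1])
a=cv2.imread('pics/wq8.png')[150:450,220:460];b=cv2.imread('pics/sideq8.png')[110:250,230:360]
cv2.imwrite('pics/q8.png',np.hstack([cv2.resize(a,(320,400),interpolation=2),cv2.resize(b,(371,400),interpolation=2)]))
E
```

```text
t 35.67 pos [ 0.672  -0.1938  0.0964] jaw 1.4 w 0.445 F [ 0.7804 -0.4766 -1.1847]
[ 0.672  -0.1938  0.0964] [ 0.9997  0.0244 -0.    ] 35.6667
```

View pics/q8.png

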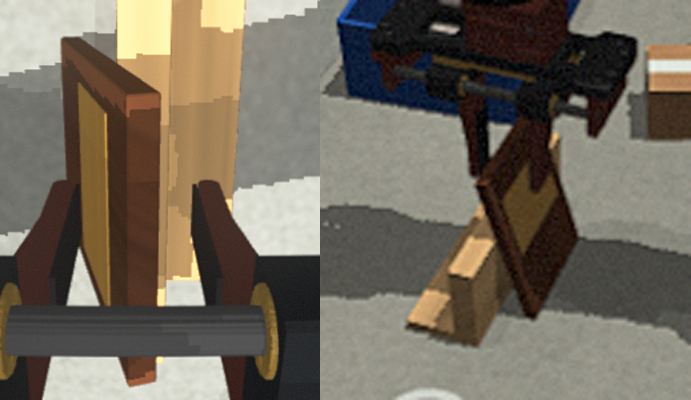

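The plaque rests on the wall, clear of both fingers. I lift out.

{"name": "carry_out", "arguments": {"xyz": [[0,-1,0],[0,-3,0],[0,-4,0],[0,-4,0],[0,-4,0]], "spin": [0,0,0,0,0]}}

```text
clock: 36.23
position: [0.6717, -0.1935, 0.2589]
eef_rot: [0.506, -0.506, 0.494, -0.494]
force: [1.1, 0.3, 0.1]
gripper_width: 0.449
```

{"name": "carry_out", "arguments": {"xyz": [[0,-2,0],[0,0,0],[0,0,0],[0,0,0]], "spin": [0,0,0,0]}}

```text
clock: 36.57
position: [0.6715, -0.1938, 0.2757]
eef_rot: [-0.506, 0.506, -0.494, 0.494]
force: [-1.0, -0.6, -0.8]
gripper_width: 0.449
```

```bash
python3 plan.py; python3 shot.py wq9;  python3 - <<'E'
from h import *
for n in('scene','side'): cv2.imwrite(f'pics/{n}q9.png',optics.capture(n)[:,:,::-1])
E
```

```text
t 36.57 pos [ 0.6715 -0.1938  0.2757] jaw 1.4 w 0.449 F [-0.9634 -0.5842 -0.7926]
[ 0.6715 -0.1938  0.2757] [ 0.9997  0.0245 -0.001 ] 36.5667
```

View pics/sceneq9.png

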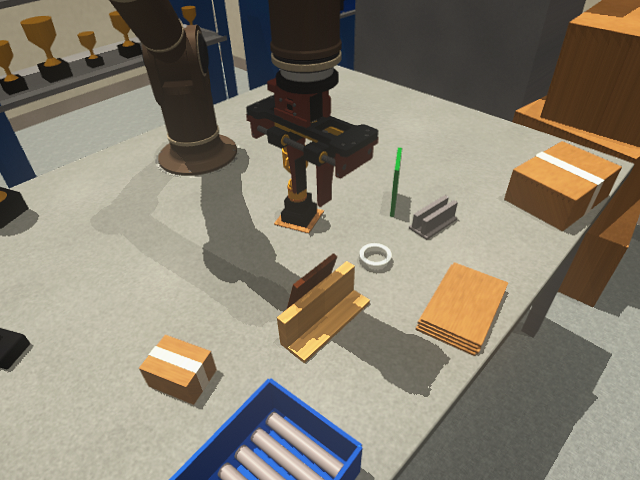

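View pics/sideq9.png

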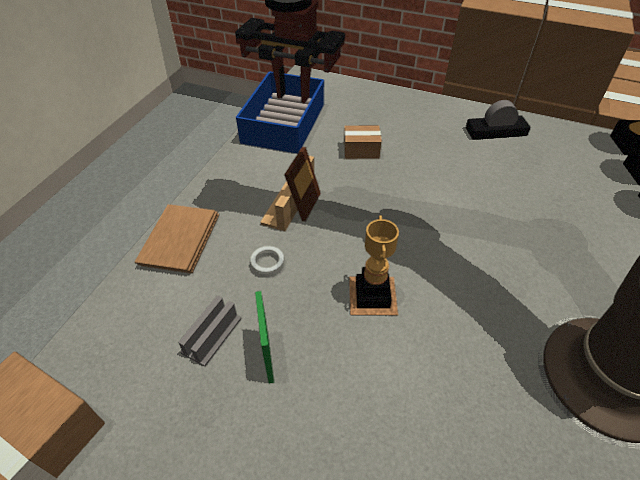

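View pics/wq9.png

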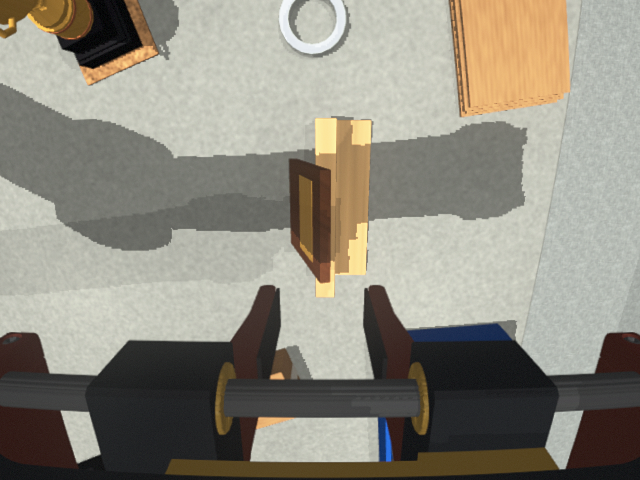

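The plaque leans on the wall, parallel to it and within its length, with its plate outward. The trophy stands, and the tape and carton look unmoved. One last tilt check.

```bash
python3 - <<'E'
from tl import *
T=mk('wq9',1,.33,.33)
im=cv2.imread('pics/wq9.png')
cv2.imwrite('pics/wq9c.png',cv2.resize(im[105:305,270:390],(360,600),interpolation=2))
for n,p in(('scene',(375,255)),('side',(267,259))):
    a=cv2.imread(f'pics/{n}0.png').astype(int);b=cv2.imread(f'pics/{n}q9.png').astype(int)
    x,y=p; d=np.abs(a-b).max(2)[y-18:y+18,x-22:x+22];print('tape diff',n,(d>40).sum())
a=cv2.imread('pics/scene0.png').astype(int);b=cv2.imread('pics/sceneq9.png').astype(int)
print('carton diff',(np.abs(a-b).max(2)[330:410,135:220]>40).sum())
E
```

```text
tape diff scene 0
tape diff side 0
carton diff 4
```

View pics/wq9c.png

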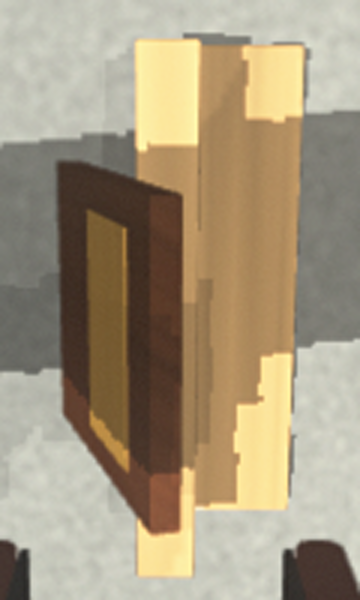

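```bash
python3 - <<'E'
from tl import *
T=mk('wq9',3,270,105)
t=T(149,194,.125);b=T(58,162,.003);r=T(183,195,.122);w=T(136,40,.075)
print(t,b,r,w,'tilt',np.degrees(np.arctan2(t[2]-b[2],122)), 'foot out (back lower edge)',w[2]-b[2]-9.6)
E
```

```text
[-50.4 150.7  -1.4] [-50.3 272.7 -36.5] [-49.8 153.7   8. ] [-92.4 200.7  -5.6] tilt 16.0507872830029 foot out (back lower edge) 21.299999999999997
```

Tilt is 16° and the foot is 21 mm out, both as planned. I hand the job in.

```bash
python3 -c "
from bench import order; print(order.close_job())"
```

```text
the job is handed in; nothing more can be done
None
```

The trophy is built on the cork mat and the plaque is leaning on the wall. I handed the job in about 37 s into the 144 s allowed; hand-in gives no verdict.

- **Trophy:** I stacked base, plinth, riser and cup in that order, lowering each until the wrist felt it touch before letting go. Wrist-camera checks after each stone tier and the riser put them within about 1–2 mm of centre. The stone tiers look square with the mat. In both fixed cameras the cup's foot sits inside the riser's top, with the axes agreeing to about 0.5 pixel.
- **Plaque:** I stood it in front of the wall's robot side and eased it back with the near finger. It now leans at about 16°, with its foot about 21 mm out. It is parallel to the wall, centred on its length, and the brass plate faces outward.
- **Tape and carton:** their image regions before and after show no change in the tape and 4 changed pixels in the carton, so neither moved.

**Disagreements:** the wrist camera and the average of the two fixed cameras differed by 2–3 mm in y. The fixed cameras differed from each other by about 4 mm in x. I used their average and relative in-view measurements for placing. The riser's in-hand position along the pads also read about 2–3 mm differently from its top and bottom edges. The check after placing showed it centred.

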